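# Set the numbering press and print the card

### The arm

A 7-joint arm with a two-finger parallel gripper is mounted at the origin on the work surface. World frame = base frame: x ahead of the robot, y to its left, z up, the work surface at z = 0. Lengths are in m, angles in rad, forces in N, time in s.
With the tool pointing down it reaches from about 0.35 to 0.9 m from the base axis. Payload 8.1 kg.
Tool frame: the origin (TCP) lies on the centre line of the jaws, within the pads' length; the fingertips stand 14 mm ahead of it and the grasp point (between the pads) lies 5 mm behind it (arm.tip_reach is the distance from the TCP to the fingertips, in m); z points along the fingers, y is the direction in which the jaws open and shut (so a half turn about z gives the same grasp; the last joint's range is limited). The gripper opens to 92 mm and grips with 3 to 60 N. Pads are 19 mm wide; open, the fingers measure 130 mm over their backs; the gripper's body (75 mm by 190 mm) begins 47 mm behind the grasp point.
Start: joints at [1.184, 0.434, 0.025, 1.573, -0.012, 1.134, -0.075], TCP at [0.175, -0.6, 0.241] pointing down, gripper open.
Joint ranges: [-2.62, 2.62], [-0.44, 2.09], [-1.27, 1.32], [0.08, 2.57], [-1.32, 4.46], [0.12, 2], [-2.74, 2.74]. Speed limits (rad/s): [2.22, 2.22, 3.01, 3.01, 3.14, 3.14, 3.14].

### API

Orientations are given as a rotation vector (axis times angle).
In Python, from cell import sensors, vision, arm, nets gives the robot as it stands.
- The arm moves only by the shell command python3 -m handwheel 'ROWS' [FORCE]. ROWS is JSON, a list of rows, each an object of numbers: "tx", "ty", "tz": the shift along the tool's x, y, z in cm; "wx", "wy", "wz": the turn, a rotation vector about the tool's x, y, z in degrees; "claw": the opening, from 0 (shut) to 1 (fully open). A call has 1 to 12 rows; each row is the pose to reach, as a shift and turn from the pose commanded when the call began, along the tool's axes at that moment; what a row does not reach only later rows make up. A row lasts 1/12 s, in which the tool goes at most 41.7 mm and 7.16 degrees, less where a joint would pass 70% of its speed; a pose out of reach is approached as far as the arm can. A call with a gripper value outside its range is refused whole. The fingers move at their own pace and stop on an object; FORCE is the grip in N (left out, the last holds). Time passes only in rows, so rows that repeat a pose let the fingers close. It gives the time, the measured TCP pose, the force and the opening at its end, in the units of the state.
- sensors.observe(): the state, without advancing time (a new reading comes with each control period).
- vision.get_image(name): name is "scene" or "top"; returns (picture, depth): 400x640x3 uint8, blue, green, red; 400x640 float32, m along the optical axis (not along the pixel's ray), 0 where there is no reading.
- vision.camera_model(name): a dict with "K" (3x3 intrinsics, pixels), "k1" (the pictures are not rectified: a ray, as slopes to the right and down, at radius r is drawn at 1 + k1 r^2 times it, then the intrinsics apply), "xyz" and "attitude" of the camera in the world. Camera axes: x right, y down, z forward; pixel columns grow to the right and rows downward; lengths in m; the calibration is good to about 2 mm. A picture is of the moment at which its call begins. camera_model takes no time and is no camera call.
- arm.sign_off(): hands the job in, once; it reports no verdict.
Trained networks look in the newest picture that a camera, given by its name, has taken for a name from the list of things; names that differ only in an ending like _2 or _b are one class to them, and where a whole thing is asked for, a point or a joint stands for the part that bears it (a point fixed in the world has none). Each returns a list of dicts, best first, with "score" (0 to 1); they miss things now and then, are a little off and sometimes report something else, mostly with a low value. They report only what shows in the picture. A call takes as long as a camera call.
- nets.cut_out(label, camera): "region" (400x640 bool, what is visible of it) and "uv" ([column, row] in pixels, amid what is visible of it).
The state is a dict: "clock": time; "joints": joint angles; "dq": joint speeds; "joint_efforts": joint torques, N m; "position": TCP position; "ee_rot": TCP orientation; "force": force on the tool from outside, world axes, zero at the start; "ft_torque": the same for the moment, N m; "width": opening from 0.0 (shut) to 1.0 (fully open).
Only numpy, scipy, OpenCV 4.12 (cv2) and the standard library are available. Lean on these libraries where they do the work, as an engineer would, in place of code of your own. Each camera call takes 0.05 s, during which the arm holds its last target.

### The job

Roll the three thumbwheels of the small numbering press, left to right as seen from the robot, until the faces on top show 2, 5 and 3 pips, each squarely on top, stroking them lightly: the head is sprung and must not be pushed down to print before the number is right. Then push the black pad at the far side of the head gently down to its stop to print the card, and let the head rise again. Leave the other things on the table where they are.

Things in the scene. Friction and masses are not known exactly. Their poses are not given: they have to be found in the camera images.
- press: numbering press, fixed: grey base plate 170 x 230 x 20 mm; origin at its underside, below the middle wheel's axle; x away from the robot, y to the left along the row of wheels, z up. Two steel posts at y +-92 mm, 120 mm high, carry a dark steel head 74 mm deep and 214 mm long with three thumbwheels in a row along y, whose top 12 mm stand out of the head
- wheel_foot (a point): point on the base plate's top, 20 mm above the press's origin, straight below the middle wheel's axle. The head's resting height is set to suit the stack of cards and is not measured: the wheel tops rest 82 to 108 mm above this point (all three alike); find them by touch
- pad_foot (a point): point on the base plate's top straight below the centre of the press pad, 80 mm beyond the middle wheel's axle along press +x. The pad is black, round, 50 mm across, part of the head, its flat top 8 mm higher than the tops of the wheels
- wheel_left (a joint): turn in rad of the left (+y) wheel: 0 = the one-pip face on top; each further 1.047 (60 deg) brings up the next of six faces (2, 3, 4, 5, 6 pips, then 1; values 6.283 apart look alike). Starts anywhere, often between faces. Grows as the wheel's top is rolled away from the robot (press +x). Turns either way without end. Axle at press y +48 mm.
- wheel_mid (a joint): the same for the middle wheel, axle at press y 0. All wheels are smooth, white, 48 mm across and 20 mm wide, on axles along press y, 48 mm apart (28 mm clear between them). Each needs about 1.3 N along its rim to turn (0.03 N m) and stays where it is left; it is rolled by stroking its top with the shut fingertips
- wheel_right (a joint): the same for the right wheel, axle at press y -48 mm
- head (a joint): how far the sprung head is pushed down, m: 0 at rest, 0.012 at its stop. Pushing on the pad or on a wheel moves it straight down: it starts to give at about 3 N and takes 1 N more per mm (about 15 N at the stop); it springs back when released. It prints in the lower half of its travel.
- jar: bystander: lidded glass jar, 52 dia x 62 high, beside the press (mm), origin under its centre; to be left alone
- inkpad: bystander: closed ink-pad tin, 70 x 110 x 19, beside the press (mm), origin under its centre; to be left alone
- brush: bystander: paint brush lying in front of the press (mm), origin under its centre; to be left alone
- palette: bystander: clear tray of six paint pans, 90 x 130 x 20 (mm), origin under its centre; to be left alone
- tape: bystander: roll of tape lying flat, 72 dia x 20 high (mm), origin under its centre; to be left alone
- mug: bystander: white mug, 76 dia x 85 high (mm), origin under its centre; to be left alone
- wipes: bystander: packet of wipes, 100 x 180 x 57 (mm), origin under its centre; to be left alone

How it is judged:
By the outcome, as a careful person would: the job done as asked, in the order asked, and still so for the second after the job is handed in, with the robot touching nothing.
It also fails if it takes over 64 s, if anything falls off the work surface, if the arm or the gripper's body presses on something with over 40 N, if the wrist force passes 120 N, or if a joint passes its speed limit or range.

## Working session

There is one attempt and no reset: what is moved stays moved. The work goes in short steps, Python scripts to look and compute and a shell command to move; the robot and the scene stay as the last step left them, time stands still between calls to the robot, and variables do not carry over. Pictures are saved under pics/ and viewed, and the job is handed in when it is done.

```bash
ls; mkdir -p pics; python3 - <<'E'
from cell import sensors, vision, arm, nets
import cv2
print(sensors.observe())
for n in ["scene","top"]:
    im,d=vision.get_image(n); cv2.imwrite(f"pics/{n}0.png",im); print(n,vision.camera_model(n))
print(arm.tip_reach)
E
```

```text
pics
{'clock': 0.0, 'joints': array([ 1.18438522,  0.43522182,  0.02495655,  1.57407979, -0.01158479,
        1.13401288, -0.07507108]), 'dq': array([-0.00025922,  0.00096778, -0.00024301, -0.00086704, -0.00121078,
       -0.00124625,  0.00076502]), 'joint_efforts': array([-1.54746936e-03, -6.67850804e+01,  9.84499678e-01, -3.14460289e+01,
       -6.06539729e-02,  4.28080908e-02,  1.26972491e-04]), 'position': array([ 0.17482534, -0.59954367,  0.23995219]), 'ee_rot': array([-3.10850090e+00, -4.44067802e-01,  5.81506888e-04]), 'force': array([-2.36718402e-05, -1.99960285e-01,  4.23680154e-02]), 'ft_torque': array([ 0.01337847, -0.00946719, -0.00403867]), 'width': 1.0025628206202146}
scene {'K': array([[426.76054224,   0.        , 320.72606628],
       [  0.        , 426.76054224, 199.19684396],
       [  0.        ,   0.        ,   1.        ]]), 'k1': 0.024086946067959306, 'xyz': array([1.32080292, 0.70062149, 0.79627345]), 'attitude': array([-0.9609437 , -2.29607904,  1.18784174])}
top {'K': array([[449.89406217,   0.        , 323.50636843],
       [  0.        , 449.89406217, 198.0785496 ],
       [  0.        ,   0.        ,   1.        ]]), 'k1': -0.07619844287669823, 'xyz': array([0.41220463, 0.00696944, 1.71239105]), 'attitude': array([-2.18372319,  2.1543493 , -0.11437653])}
0.014
```

View pics/scene0.png

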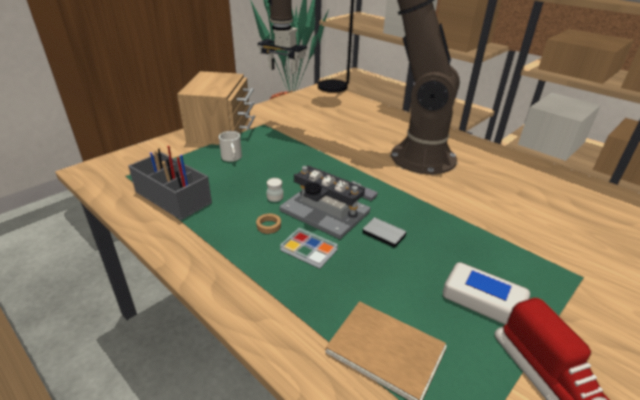

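View pics/top0.png

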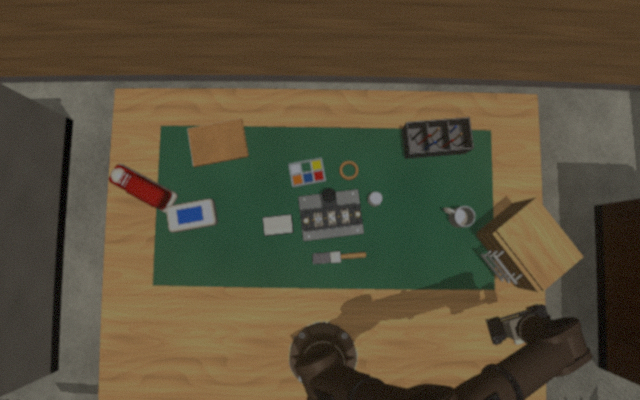

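The scene view shows the press around (328,200). In the top view it is around (331,215), with the pad at (328,195), the wheels at about (318/332/346, 217), and the inkpad, palette, tape, jar and brush around it. Next I'll measure the press pose.

```bash
cat > h.py <<'E'
import numpy as np, cv2
from scipy.spatial.transform import Rotation as R
from cell import sensors, vision, arm, nets
def unproj(cam,u,v,d):
    m=vision.camera_model(cam);K=m['K']
    x=(np.asarray(u,float)-K[0,2])/K[0,0];y=(np.asarray(v,float)-K[1,2])/K[1,1]
    rd=np.hypot(x,y);r=rd.copy()
    for _ in range(20): r=rd/(1+m['k1']*r*r)
    s=1/(1+m['k1']*r*r); d=np.asarray(d,float)
    p=np.stack([x*s*d,y*s*d,d],-1)
    return p@R.from_rotvec(m['attitude']).as_matrix().T+m['xyz']
def proj(cam,P):
    m=vision.camera_model(cam);K=m['K']
    q=(np.atleast_2d(P)-m['xyz'])@R.from_rotvec(m['attitude']).as_matrix()
    s=q[:,:2]/q[:,2:];s=s*(1+m['k1']*(s**2).sum(1,keepdims=True))
    return s@K[:2,:2].T+K[:2,2]
E
python3 - <<'E'
from h import *
im,d=vision.get_image("top"); 
cv2.imwrite("pics/topz.png",cv2.resize(im[150:280,250:420],None,fx=4.5,fy=4.5,interpolation=cv2.INTER_CUBIC))
for l in ["press","wheel_left","wheel_mid","wheel_right","head","jar","brush","inkpad"]:
    r=nets.cut_out(l,"top")
    for q in r[:4]:
        m=q['region']; u,v=q['uv']; ys,xs=np.where(m&(d>0))
        P=unproj("top",xs,ys,d[ys,xs]); 
        print(l,round(q['score'],2),q['uv'],m.sum(),np.round(np.median(P,0),4),np.round(P.min(0),3),np.round(P.max(0),3))
im2,d2=vision.get_image("scene"); 
cv2.imwrite("pics/scz.png",cv2.resize(im2[140:260,250:410],None,fx=5,fy=5,interpolation=cv2.INTER_CUBIC))
np.savez("t.npz",im=im,d=d,im2=im2,d2=d2)
for l in ["press","wheel_left","wheel_mid","wheel_right"]:
    r=nets.cut_out(l,"scene")
    for q in r[:4]:
        m=q['region']; ys,xs=np.where(m&(d2>0))
        P=unproj("scene",xs,ys,d2[ys,xs]); 
        print(l,round(q['score'],2),q['uv'],m.sum(),np.round(np.median(P,0),4),np.round(P.min(0),3),np.round(P.max(0),3))
E
```

```text
press 0.56 [329.1, 216.0] 2778 [ 0.5193 -0.0189  0.0627] [ 0.429 -0.145 -0.003] [0.629 0.101 0.141]
wheel_left 0.62 [317.4, 217.8] 90 [0.4992 0.0238 0.117 ] [0.475 0.013 0.05 ] [0.526 0.036 0.131]
wheel_right 0.71 [316.5, 218.5] 77 [0.5028 0.0237 0.1187] [0.479 0.013 0.051] [0.526 0.036 0.131]
wheel_right 0.41 [343.8, 214.5] 38 [ 0.5146 -0.0716  0.1212] [ 0.501 -0.079  0.111] [ 0.533 -0.064  0.13 ]
head 0.84 [333.8, 215.1] 1457 [ 0.5151 -0.0205  0.1097] [ 0.46  -0.143 -0.002] [0.61  0.085 0.141]
jar 0.63 [373.5, 200.6] 144 [ 0.5825 -0.1845  0.0632] [ 0.56  -0.207  0.022] [ 0.605 -0.162  0.076]
brush 0.87 [329.6, 257.6] 347 [ 0.3709 -0.0258  0.0222] [ 0.344 -0.153  0.011] [0.387 0.041 0.032]
inkpad 0.78 [277.2, 225.6] 542 [0.4836 0.1752 0.0221] [ 0.446  0.122 -0.   ] [0.523 0.232 0.033]
inkpad 0.71 [371.6, 199.2] 164 [ 0.5821 -0.1827  0.0626] [ 0.56  -0.207 -0.005] [ 0.606 -0.161  0.076]
press 0.6 [324.1, 203.4] 3868 [0.5444 0.0047 0.0467] [ 0.433 -0.168  0.002] [0.628 0.101 0.134]
wheel_left 0.69 [342.6, 187.1] 108 [0.5119 0.0271 0.1152] [0.476 0.005 0.1  ] [0.529 0.039 0.127]
wheel_mid 0.72 [326.2, 202.2] 3942 [0.5445 0.0035 0.0448] [ 0.33  -0.269  0.001] [0.628 0.101 0.134]
wheel_mid 0.51 [330.5, 178.9] 65 [ 0.5199 -0.0201  0.1174] [ 0.499 -0.033  0.109] [ 0.535 -0.013  0.125]
wheel_mid 0.51 [480.7, 291.3] 2906 [0.5415 0.4993 0.0549] [0.404 0.388 0.   ] [0.582 0.591 0.121]
wheel_right 0.53 [313.9, 177.0] 88 [ 0.5266 -0.0676  0.1145] [ 0.499 -0.081  0.103] [ 0.546 -0.057  0.125]
wheel_right 0.37 [325.8, 204.0] 3963 [0.5445 0.0045 0.0443] [ 0.347 -0.252 -0.001] [0.628 0.101 0.134]
wheel_right 0.31 [370.1, 194.5] 85 [0.3676 0.0307 0.0199] [0.343 0.006 0.009] [0.384 0.043 0.024]
```

View pics/topz.png

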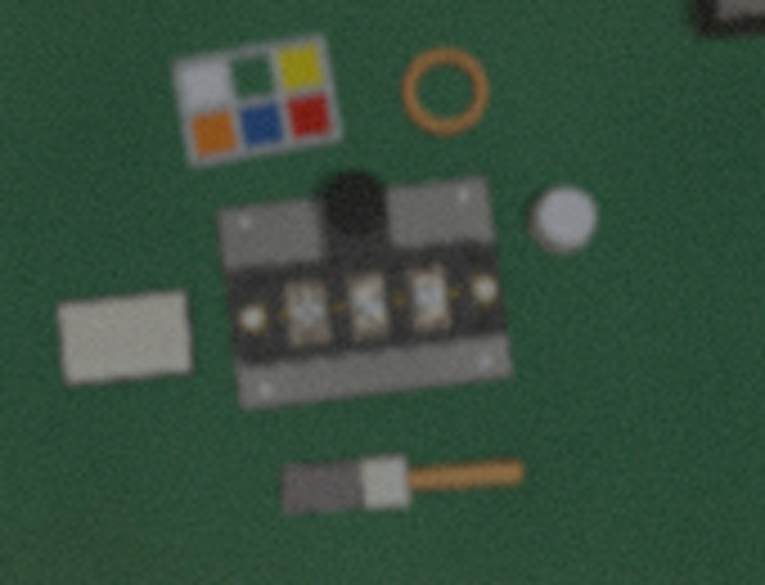

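View pics/scz.png

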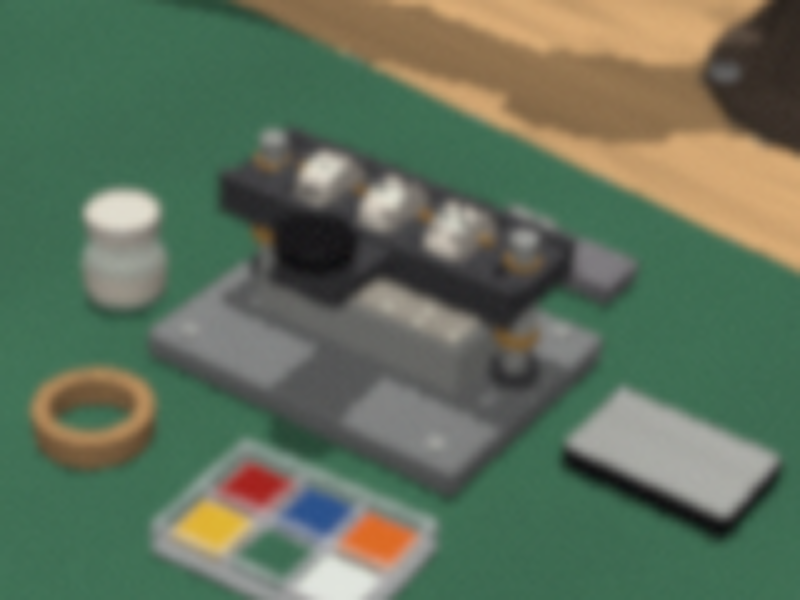

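The views are blurry and noisy. I'll average a dozen frames from each camera to get the press pose and read the pips.

```bash
cat >> h.py <<'E'
def avg(cam,n):
    I=0;D=[]
    for _ in range(n):
        im,d=vision.get_image(cam); I=I+im.astype(np.float32); D.append(d)
    return I/n,np.median(D,0)
E
python3 - <<'E'
from h import *
t,td=avg("top",14); s,sd=avg("scene",14)
np.savez("a.npz",t=t,td=td,s=s,sd=sd)
print(sensors.observe()['clock'])
a=cv2.resize(t[205:228,300:364],None,fx=12,fy=12,interpolation=cv2.INTER_LANCZOS4)
b=cv2.resize(s[165:202,295:360],None,fx=12,fy=12,interpolation=cv2.INTER_LANCZOS4)
cv2.imwrite("pics/ta.png",np.clip(a,0,255).astype(np.uint8)); cv2.imwrite("pics/sa.png",np.clip(b,0,255).astype(np.uint8))
E
```

```text
2.2
```

View pics/ta.png

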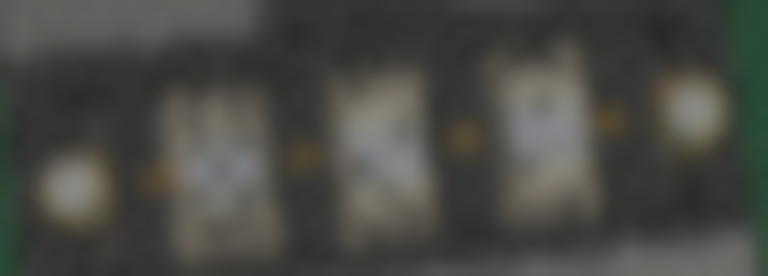

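View pics/sa.png

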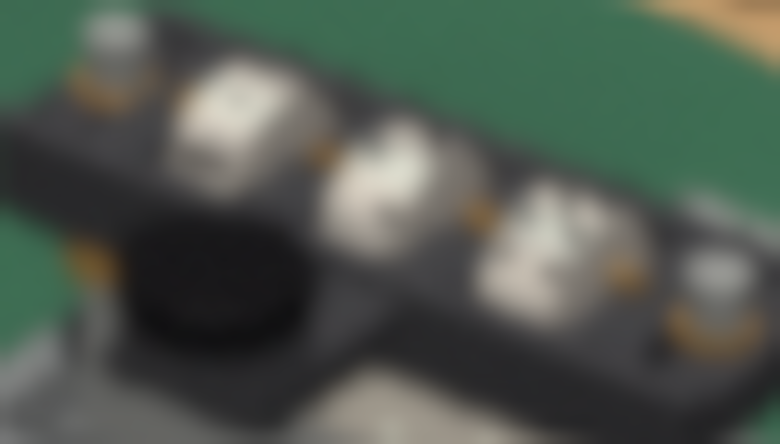

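Averaged, the pips are just visible. In the top view the left wheel (about 215,170 in the crop) looks like a 5, the middle (380,150) like a diagonal, and the right (545,105) is unclear. Next I'll fit the press pose.

```bash
python3 - <<'E'
from h import *
from scipy.optimize import least_squares
A=np.load("a.npz");t=A['t'];td=A['td'];s=A['s'];sd=A['sd']
# depth-plane heights & base mask from top
v,u=np.mgrid[0:400,0:640]
P=unproj("top",u,v,td)
g=t[...,1]-0.5*(t[...,0]+t[...,2])   # greenness
box=(u>285)&(u<380)&(v>175)&(v<250)
print("greenness mat",np.median(g[box]),)
# lines: subpixel mask on upsampled image
F=8
G=cv2.resize(g[175:250,285:380],None,fx=F,fy=F,interpolation=cv2.INTER_CUBIC)
m=(G<np.median(g[255:275,400:440])/2).astype(np.uint8)
n,l,st,c=cv2.connectedComponentsWithStats(m)
i=1+np.argmax(st[1:,4]); m=(l==i).astype(np.uint8)
m=cv2.morphologyEx(m,cv2.MORPH_OPEN,np.ones((5,5)))
cn=max(cv2.findContours(m,cv2.RETR_EXTERNAL,cv2.CHAIN_APPROX_NONE)[0],key=len)[:,0,:].astype(float)
px=(cn+.5)/F-.5+[285,175]
# intersect with plane z=.02
def onplane(cam,uv,z):
    a=unproj(cam,uv[:,0],uv[:,1],np.ones(len(uv)));c=vision.camera_model(cam)['xyz']
    return c+(a-c)*((z-c[2])/(a[:,2]-c[2]))[:,None]
Q=onplane("top",px,0.02)[:,:2]
def res(p):
    c,sn=np.cos(p[2]),np.sin(p[2]); d=Q-p[:2]
    X=d[:,0]*c+d[:,1]*sn;Y=-d[:,0]*sn+d[:,1]*c
    dx=np.abs(X)-p[3];dy=np.abs(Y)-.115
    return np.where((dx>-.01)|(dy>-.01),np.where(dx/1>dy,dx,dy),0)*1000
r=least_squares(res,[.515,-.02,.08,.085],loss='soft_l1',f_scale=1.5); print("plate centre",r.x,np.degrees(r.x[2]),np.std(res(r.x)))
q=cv2.approxPolyDP(cn.astype(np.float32)[:,None],20,True)[:,0]; print((q/F+[285,175]).round(1).tolist())
print("plate z",np.median(P[(u>345)&(u<357)&(v>193)&(v<200)][:,2]),np.median(P[(u>305)&(u<318)&(v>197)&(v<203)][:,2]), "mat",np.median(P[255:275,400:440,2]))
for nme,cc in dict(pad=(328,196),wl=(317.5,217.5),wm=(331,215),wr=(345,212)).items():
    k=(np.hypot(u-cc[0],v-cc[1])<2.5); print(nme,np.median(P[k],0).round(4))
E
```

```text
greenness mat 13.250002
plate centre [ 0.53951561 -0.01991356  0.13768078  0.0996908 ] 7.888527331363129 1.0111193023734526
[[358.0, 189.6], [335.5, 191.5], [328.1, 188.2], [319.1, 193.6], [298.8, 196.4], [303.4, 240.5], [363.4, 233.4]]
plate z 0.02359154450254186 0.023338460548809947 mat 0.003940335692586672
pad [ 0.5841 -0.0106  0.1312]
wl [0.5081 0.0255 0.1218]
wm [ 0.5176 -0.0222  0.1214]
wr [ 0.5293 -0.0719  0.1185]
```

```bash
cat > fit.py <<'E'
from h import *
from scipy.optimize import least_squares
A=np.load("a.npz");t=A['t'];td=A['td'];s=A['s'];sd=A['sd']
def onplane(cam,uv,z):
    uv=np.atleast_2d(uv);a=unproj(cam,uv[:,0],uv[:,1],np.ones(len(uv)));c=vision.camera_model(cam)['xyz']
    return c+(a-c)*((z-c[2])/(a[:,2]-c[2]))[:,None]
E
python3 - <<'E'
from fit import *
c=np.array([[303.4,240.5],[363.4,233.4],[358,189.6],[298.8,196.4]])-.5+.0625
Q=onplane("top",c,.02);print(Q.round(4)); print("centre",Q.mean(0))
for a,b in ((1,0),(2,3)): d=Q[b]-Q[a]; print(np.linalg.norm(d),np.degrees(np.arctan2(-d[0],d[1])))
for a,b in ((0,3),(1,2)): d=Q[b]-Q[a]; print(np.linalg.norm(d),np.degrees(np.arctan2(d[1],d[0])))
# posts caps (bright), wheels centroid by brightness in top image
L=t.mean(2)
for n,(u0,v0,w,h) in dict(capL=(306,220.5,5,5),capR=(357.8,214.2,5,5),wl=(318.3,219.2,6,9),wm=(331.5,217.5,6,9),wr=(345,215.5,6,9)).items():
    v,u=np.mgrid[int(v0-h):int(v0+h+1),int(u0-w):int(u0+w+1)]
    q=np.clip(L[v,u]-80,0,None); print(n,(q*u).sum()/q.sum(),(q*v).sum()/q.sum(), onplane("top",[(q*u).sum()/q.sum(),(q*v).sum()/q.sum()],.115).round(4), L[v,u].max())
E
```

```text
[[ 0.4288  0.0799  0.02  ]
 [ 0.4584 -0.1449  0.02  ]
 [ 0.6238 -0.1236  0.02  ]
 [ 0.5948  0.1003  0.02  ]]
centre [ 0.5264717 -0.0220686  0.02     ]
0.2267804826704763 7.486090257801993
0.22580511274759762 7.380982823332096
0.16724994872426582 6.996823150777314
0.16683023166156835 7.330707231236928
capL 305.71630646646065 220.1739851536301 [[0.4984 0.0673 0.115 ]] 135.38097
capR 357.32665691100317 213.71399931306874 [[ 0.5239 -0.1159  0.115 ]] 133.54762
wl 317.6892018524698 218.68060096085824 [[0.5043 0.0249 0.115 ]] 123.833336
wm 331.5017293555181 217.04875888344986 [[ 0.5108 -0.0242  0.115 ]] 136.0
wr 345.1924332794193 215.68696510363455 [[ 0.5163 -0.0728  0.115 ]] 136.69048
```

```bash
python3 - <<'E'
import numpy as np,cv2
A=np.load("a.npz")
for k,(a,b,c,d) in dict(t=(180,245,285,380),s=(160,240,270,380)).items():
    I=A[k][a:b,c:d]; I=np.clip((I-20)*1.6,0,255); I=cv2.resize(I,None,fx=7,fy=7,interpolation=cv2.INTER_CUBIC)
    cv2.imwrite(f"pics/{k}b.png",np.clip(I,0,255).astype(np.uint8))
E
```

```text
(no output)
```

View pics/tb.png

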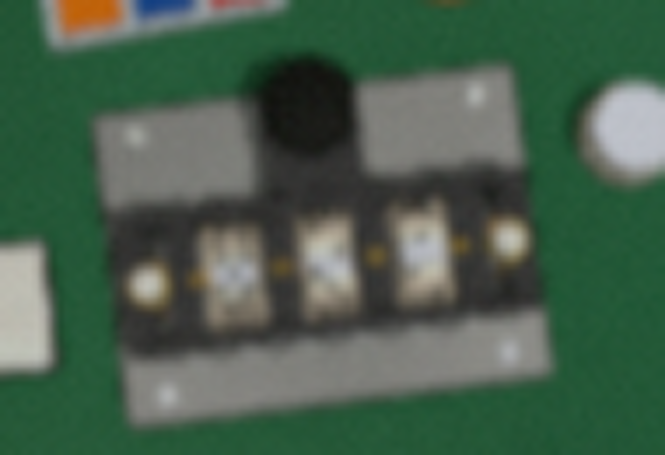

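View pics/sb.png

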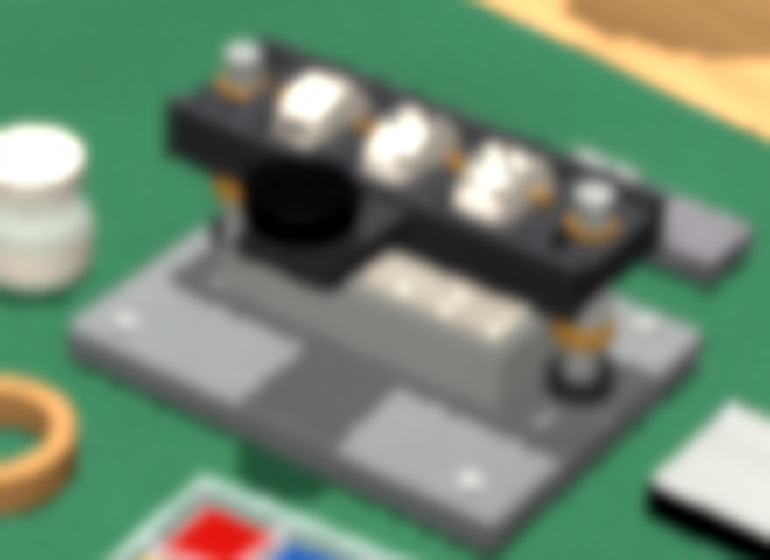

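Now I'll unroll the wheel surfaces from both views and fit pip patterns.

```bash
cat >> fit.py <<'E'
def press_T(x,y,yaw):
    c,s_=np.cos(yaw),np.sin(yaw)
    return lambda p: np.stack([x+c*p[...,0]-s_*p[...,1],y+s_*p[...,0]+c*p[...,1],p[...,2]],-1)
def unwrap(img,cam,T,yw,ztop,r=.024):
    ph=np.radians(np.arange(-75,75.1,1.5)); yy=np.linspace(.014,-.014,57)   # left(+y) at column 0
    PH,YY=np.meshgrid(ph,yy,indexing='ij')
    P=np.stack([r*np.sin(PH),yw+YY,ztop-r+r*np.cos(PH)],-1)
    uv=proj(cam,T(P).reshape(-1,3)).astype(np.float32).reshape(PH.shape+(2,))
    return cv2.remap(img.astype(np.float32),uv[...,0],uv[...,1],cv2.INTER_CUBIC)
E
python3 - <<'E'
from fit import *
v,u=np.mgrid[0:400,0:640]
P=unproj("scene",u,v,sd)
for n,cc,rr in (("pad",(313,188),2.5),("mat",(420,280),8),("plate",(302,211),3)):
    k=np.hypot(u-cc[0],v-cc[1])<rr; print(n,np.median(P[k],0).round(4))
# predicted positions
T=press_T(.511,-.0243,np.radians(7.6)); zt=.120
pts=np.array([[0,.048,zt],[0,0,zt],[0,-.048,zt],[.08,0,zt+.008],[0,.092,.135],[0,-.092,.135],[-.07,.115,.02],[.1,.115,.02],[.1,-.115,.02],[-.07,-.115,.02]])
for cam,img,(a,b,c,d) in (("top",t,(180,245,285,380)),("scene",s,(160,240,270,380))):
    I=cv2.resize(np.clip((img[a:b,c:d]-20)*1.5,0,255),None,fx=7,fy=7,interpolation=cv2.INTER_CUBIC).clip(0,255).astype(np.uint8)
    for q in proj(cam,T(pts)): cv2.circle(I,tuple(np.round((q-[c,a]+.5)*7).astype(int)),4,(0,0,255),1)
    th=np.linspace(0,6.3,60); ring=np.stack([.08+.025*np.cos(th),.025*np.sin(th),0*th+zt+.008],-1)
    cv2.polylines(I,[np.round((proj(cam,T(ring))-[c,a]+.5)*7).astype(int)],1,(0,255,255))
    cv2.imwrite(f"pics/{cam}_ov.png",I)
rows=[]
for cam,img in (("top",t),("scene",s)):
    rows.append(np.hstack([np.pad(cv2.resize(unwrap(img,cam,T,y,zt)[::-1],None,fx=4,fy=3.0),((4,4),(10,10),(0,0))) for y in (.048,0,-.048)]))
I=np.hstack(rows); I=(I-60)*1.6; I=cv2.resize(I,(800,300)) if 0 else I
np.save("uw.npy",I); print(I.shape)
rows=[cv2.resize(r,None,fx=1,fy=.95) for r in rows]
cv2.imwrite("pics/uw.png",np.clip((np.vstack(rows)-50)*np.float32(1.4),0,255).astype(np.uint8))
E
```

```text
pad [ 0.5945 -0.0083  0.1308]
mat [0.5647 0.3523 0.0035]
plate [ 0.5926 -0.0556  0.0235]
(311, 1488, 3)
```

View pics/top_ov.png

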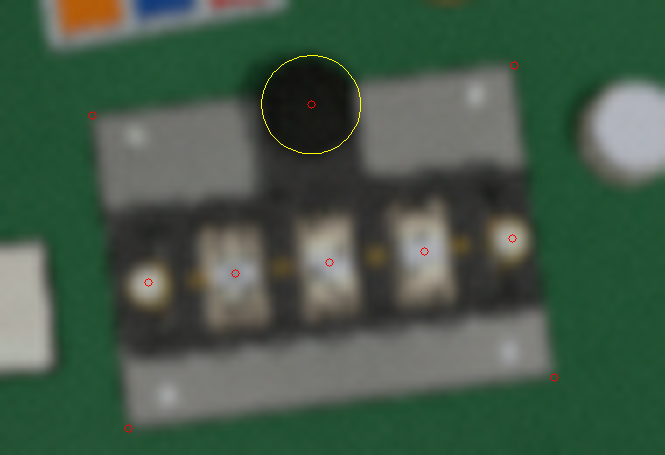

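View pics/scene_ov.png

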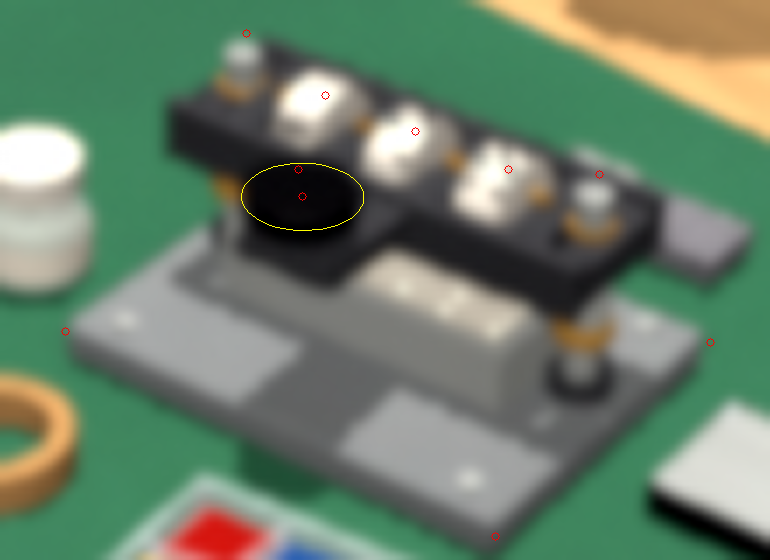

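View pics/uw.png

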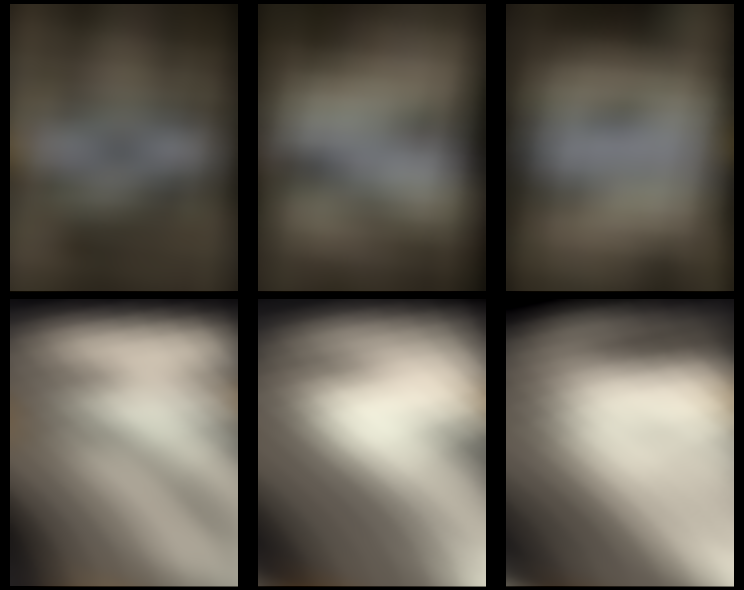

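```bash
cat > pips.py <<'E'
from fit import *
from itertools import product
RW=.024;SS=5
def layout(k,a,flip,f6):
    f=-1 if flip else 1
    D={1:[(0,0)],2:[(a,f*a),(-a,-f*a)],3:[(0,0),(a,f*a),(-a,-f*a)],4:[(a,a),(a,-a),(-a,a),(-a,-a)]}
    D[5]=D[4]+[(0,0)]
    D[6]=D[4]+([(0,a),(0,-a)] if f6 else [(a,0),(-a,0)])
    return D[k]
class Patch:
    def __init__(self,cam,img,pose,yw,ztop,sh=(0,0),half=11,sig=.7):
        x,y,yaw=pose;T=press_T(x,y,yaw)
        c=proj(cam,T(np.array([[0.003,yw,ztop-.006]])))[0]+sh
        u0,v0=np.round(c).astype(int)-half; n=2*half+1
        o=(np.arange(n*SS)+.5)/SS-.5
        U,V=np.meshgrid(u0+o-sh[0],v0+o-sh[1])
        m=vision.camera_model(cam);A=unproj(cam,U.ravel(),V.ravel(),np.ones(U.size))
        c_,s_=np.cos(yaw),np.sin(yaw);Rm=np.array([[c_,s_,0],[-s_,c_,0],[0,0,1]])
        off=np.array([x,y,0]);C=Rm@(m['xyz']-off);D=(A-m['xyz'])@Rm.T
        C=C-[0,yw,ztop-RW]
        aa=D[:,0]**2+D[:,2]**2;bb=D[:,0]*C[0]+D[:,2]*C[2];cc=C[0]**2+C[2]**2-RW**2
        disc=bb*bb-aa*cc;t1=(-bb-np.sqrt(np.maximum(disc,0)))/aa
        P=C+D*t1[:,None]; rim=(disc>0)&(np.abs(P[:,1])<.010)&(P[:,2]>RW-.012)
        side=np.zeros_like(rim)
        for sy in (.01,-.01):
            t2=(sy-C[1])/D[:,1];S=C+D*t2[:,None]
            vis=(D[:,1]*sy<0)&(np.hypot(S[:,0],S[:,2])<RW)&(S[:,2]>RW-.012); side|=vis&~rim
        self.ph=np.arctan2(P[:,0],P[:,2]);self.y=P[:,1];self.rim=rim;self.side=side;self.n=n;self.sig=sig
        g=img[v0:v0+n,u0:u0+n].mean(2); self.obs=g
        bas=[rim*np.cos(k*(self.ph)) for k in (0,1,2)]+[rim*np.sin(k*self.ph) for k in (1,2)]+[side*1.,side*self.ph,(~rim&~side)*1.]
        B=[self.blur(b) for b in bas]
        self.B=np.stack([b.ravel() for b in B],1)
        r=self.blur(rim*1.);self.w=((self.blur(self.rim*1.)+self.blur(side*1.))>.35).ravel()
        Q,_=np.linalg.qr(self.B[self.w]);self.Q=Q;o_=g.ravel()[self.w];self.ro=o_-Q@(Q.T@o_)
    def blur(self,b):
        b=b.reshape(self.n*SS,self.n*SS).astype(np.float32)
        b=cv2.GaussianBlur(b,(0,0),self.sig*SS);return b.reshape(self.n,SS,self.n,SS).mean((1,3))
    def pip(self,q,a,rp,flip,f6):
        m=np.zeros(self.ph.size,bool)
        for k in range(1,7):
            d=(self.ph-(q-(k-1)*np.pi/3)+np.pi)%(2*np.pi)-np.pi
            if np.all(np.abs(d[self.rim])>.8): continue
            for px,py in layout(k,a,flip,f6): m|=((d*RW-px)**2+(self.y-py)**2<rp*rp)
        return self.blur(m&self.rim)
    def score(self,pipimg):
        p=pipimg.ravel()[self.w];p=p-self.Q@(self.Q.T@p)
        c=(p@self.ro)/max(p@p,1e-9)
        if c>0:c=0
        return np.sum((self.ro-c*p)**2),c,np.sum(self.ro**2)
E
cat > run1.py <<'E'
from pips import *
pose=(.511,-.0243,np.radians(7.6));zt=.120
qs=np.radians(np.arange(0,360,4))
from multiprocessing import Pool
def job(w):
    yw=(.048,0,-.048)[w];res=[]
    for (flip,f6,a,rp) in product((0,1),(0,1),(.0045,.0055),(.0017,)):
        tot={}
        for cam,img in (("top",t),("scene",s)):
            best=np.full(len(qs),1e18)
            for du,dv in product((-.6,0,.6),repeat=2):
                p=Patch(cam,img,pose,yw,zt,(du,dv))
                sc=np.array([p.score(p.pip(q,a,rp,flip,f6))[0] for q in qs])
                best=np.minimum(best,sc)
            tot[cam]=best/best.mean()
        S=tot['top']+tot['scene']
        for i in np.argsort(S)[:6]: res.append((S[i],tot['top'][i],tot['scene'][i],np.degrees(qs[i]),flip,f6,a))
    return sorted(res)[:14]
with Pool(3) as P:
    for w,r in enumerate(P.map(job,range(3))):
        print("wheel","LMR"[w])
        for x in r: print(*np.round(x,4))
E
nproc; time python3 run1.py
```

```text
4
wheel L
1.7513 1.012 0.7393 200.0 0.0 0.0 0.0055
1.7521 1.0133 0.7388 200.0 1.0 0.0 0.0055
1.7578 1.0002 0.7576 232.0 0.0 0.0 0.0055
1.7586 1.0015 0.7571 232.0 1.0 0.0 0.0055
1.7725 1.0159 0.7566 320.0 1.0 1.0 0.0055
1.7748 1.0159 0.7589 200.0 1.0 1.0 0.0055
1.7935 1.0157 0.7778 232.0 1.0 1.0 0.0055
1.8072 1.0048 0.8024 328.0 1.0 1.0 0.0055
1.8173 1.0148 0.8025 324.0 1.0 1.0 0.0055
1.8176 0.9804 0.8371 236.0 0.0 0.0 0.0055
1.8182 0.9817 0.8366 236.0 1.0 0.0 0.0055
1.823 1.0116 0.8113 204.0 0.0 0.0 0.0055
1.8237 1.0129 0.8108 204.0 1.0 0.0 0.0055
1.8361 0.9955 0.8406 348.0 1.0 1.0 0.0055
wheel M
0.7094 0.2454 0.464 88.0 0.0 0.0 0.0055
0.7151 0.2468 0.4684 88.0 0.0 1.0 0.0055
0.8071 0.3365 0.4706 84.0 0.0 0.0 0.0055
0.8135 0.3384 0.4751 84.0 0.0 1.0 0.0055
0.918 0.3044 0.6136 92.0 0.0 0.0 0.0055
0.9255 0.3061 0.6194 92.0 0.0 1.0 0.0055
1.0435 0.4093 0.6341 88.0 0.0 0.0 0.0045
1.0915 0.4049 0.6867 80.0 0.0 0.0 0.0055
1.1003 0.4071 0.6932 80.0 0.0 1.0 0.0055
1.1543 0.501 0.6533 84.0 0.0 0.0 0.0045
1.1634 0.2824 0.8809 96.0 0.0 0.0 0.0055
1.1733 0.284 0.8893 96.0 0.0 1.0 0.0055
1.1961 0
[... 234 characters left out ...]
 0.0045
1.6951 0.6725 1.0226 28.0 0.0 0.0 0.0045
1.7871 0.7657 1.0214 8.0 0.0 0.0 0.0045
nan 1.0449 nan 224.0 0.0 0.0 0.0055
nan 1.016 nan 268.0 0.0 0.0 0.0055
nan 1.0308 nan 264.0 0.0 0.0 0.0055
nan 1.0449 nan 260.0 0.0 0.0 0.0055
nan 1.0449 nan 256.0 0.0 0.0 0.0055
nan 1.0449 nan 252.0 0.0 0.0 0.0055
1.495 0.5023 0.9928 20.0 0.0 1.0 0.0045
1.5449 0.604 0.941 16.0 0.0 1.0 0.0045run1.py:15: RuntimeWarning: invalid value encountered in divide
  tot[cam]=best/best.mean()
run1.py:15: RuntimeWarning: invalid value encountered in divide
  tot[cam]=best/best.mean()
run1.py:15: RuntimeWarning: invalid value encountered in divide
  tot[cam]=best/best.mean()

real	1m1.372s
user	2m19.907s
sys	0m2.172s
```

Middle is clear at about 88°. I'll use it to refine the pip geometry, then fit left and right.

```bash
cat > run2.py <<'E'
from pips import *
import pips,sys
from multiprocessing import Pool
pose=(.511,-.0243,np.radians(7.6));zt=.120
def lay(ax,ay):
    def f(k,a,flip,f6):
        D={1:[(0,0)],2:[(ax,ay),(-ax,-ay)],3:[(0,0),(ax,ay),(-ax,-ay)],4:[(ax,ay),(ax,-ay),(-ax,ay),(-ax,-ay)]}
        D[5]=D[4]+[(0,0)];D[6]=D[4]+([(0,ay),(0,-ay)] if f6 else [(ax,0),(-ax,0)]);return D[k]
    return f
def sc(w,q_list,ax,ay,rp,f6,sig):
    pips.layout=lay(ax,ay);yw=(.048,0,-.048)[w];out=0;each=[]
    for cam,img in (("top",t),("scene",s)):
        best=np.full(len(q_list),9.)
        for du,dv in product((-.7,0,.7),repeat=2):
            p=Patch(cam,img,pose,yw,zt,(du,dv),sig=sig)
            best=np.minimum(best,[p.score(p.pip(q,0,rp,0,f6))[0]/ (1e-6+np.sum(p.ro**2)) if 0 else p.score(p.pip(q,0,rp,0,f6))[0] for q in q_list])if True else 0
            if du==dv==0: ref=np.sum(p.ro**2)
            best0=best
        each.append(best/ref)
    return np.array(each)
def j1(a):
    ax,ay,rp,sig=a;q=np.radians([82,85,88,91,94]);e=sc(1,q,ax,ay,rp,0,sig);i=np.argmin(e.sum(0));return e.sum(0)[i],np.degrees(q[i]),a,e[:,i]
if __name__=="__main__":
    pips_init=9.
    with Pool(4) as P:
        r=P.map(j1,list(product((.0055,.0065,.0075),(.005,.006,.007),(.0014,.0018,.0022),(.5,.8))))
    for x in sorted(r,key=lambda x:x[0])[:8]: print(x)
E
sed -i 's/np.full(len(q_list),9.)/np.full(len(q_list),1e12)/' run2.py; time python3 run2.py
```

```text
run2.py:19: RuntimeWarning: invalid value encountered in divide
  each.append(best/ref)
run2.py:19: RuntimeWarning: invalid value encountered in divide
  each.append(best/ref)
run2.py:19: RuntimeWarning: invalid value encountered in divide
  each.append(best/ref)
run2.py:19: RuntimeWarning: invalid value encountered in divide
  each.append(best/ref)
multiprocessing.pool.RemoteTraceback: 
"""
Traceback (most recent call last):
  File "run2.py", line 22, in j1
    ax,ay,rp,sig=a;q=np.radians([82,85,88,91,94]);e=sc(1,q,ax,ay,rp,0,sig);i=np.argmin(e.sum(0));return e.sum(0)[i],np.degrees(q[i]),a,e[:,i]
                                                    ~~^^^^^^^^^^^^^^^^^^^^
  File "run2.py", line 15, in sc
    p=Patch(cam,img,pose,yw,zt,(du,dv),sig=sig)
  File "pips.py", line 13, in __init__
    c=proj(cam,T(np.array([[0.003,yw,ztop-.006]])))[0]+sh
      ~~~~^^^^^^^^^^^^^^^^^^^^^^^^^^^^^^^^^^^^^^^^^
  File "h.py", line 13, in proj
    m=vision.camera_model(cam);K=m['K']
ValueError: time passes only in moves, steps and waits
"""

The above exception was the direct cause of the following exception:

Traceback (most recent call last):
  File "run2.py", line 26, in <module>
    r=P.map(j1,list(product((.0055,.0065,.0075),(.005,.006,.007),(.0014,.0018,.0022),(.5,.8))))
ValueError: time passes only in moves, steps and waits

real	0m23.475s
user	0m35.405s
sys	0m4.971s
```

The parallel workers were sharing the controller connection, which explains the NaNs. I'll cache the calibration so the workers don't touch it.

```bash
python3 - <<'E'
from cell import vision,sensors
import pickle
pickle.dump({n:vision.camera_model(n) for n in ("top","scene")},open("cm.pkl","wb"))
print(sensors.observe()['clock'],sensors.observe()['position'])
E
sed -i 's/vision.camera_model(cam)/CM[cam]/' h.py fit.py pips.py
sed -i '2a import pickle; CM=pickle.load(open("cm.pkl","rb"))' h.py
time python3 run2.py; time python3 run1.py
```

```text
2.2 [ 0.17498537 -0.60003319  0.2407376 ]
(np.float64(0.25063028351670663), np.float64(88.0), (0.0075, 0.006, 0.0022, 0.8), array([0.12593456, 0.12469572]))
(np.float64(0.25218400275276853), np.float64(88.0), (0.0075, 0.006, 0.0018, 0.8), array([0.12705124, 0.12513276]))
(np.float64(0.2540551713448784), np.float64(88.0), (0.0065, 0.006, 0.0022, 0.8), array([0.12872814, 0.12532703]))
(np.float64(0.2656981466288938), np.float64(88.0), (0.0065, 0.006, 0.0018, 0.8), array([0.13985462, 0.12584353]))
(np.float64(0.26584110997468036), np.float64(88.0), (0.0075, 0.006, 0.0014, 0.8), array([0.12142226, 0.14441885]))
(np.float64(0.2703040192270262), np.float64(88.0), (0.0065, 0.006, 0.0014, 0.8), array([0.14996947, 0.12033455]))
(np.float64(0.27231531796471314), np.float64(88.0), (0.0065, 0.007, 0.0022, 0.8), array([0.15618141, 0.11613391]))
(np.float64(0.27266490755250994), np.float64(88.0), (0.0075, 0.007, 0.0018, 0.8), array([0.16241698, 0.11024793]))
wheel L
1.7513 1.012 0.7393 200.0 0.0 0.0 0.0055
1.7521 1.0133 0.7388 200.0 1.0 0.0 0.0055
1.7578 1.0002 0.7576 232.0 0.0 0.0 0.0055
1.7586 1
[... 990 characters left out ...]
1733 0.284 0.8893 96.0 0.0 1.0 0.0055
wheel R
1.3544 0.3772 0.9772 20.0 0.0 1.0 0.0055
1.3584 0.3767 0.9817 20.0 0.0 0.0 0.0055
1.4308 0.4865 0.9442 16.0 0.0 1.0 0.0055
1.4364 0.4356 1.0008 12.0 0.0 0.0 0.0055
1.4376 0.4841 0.9534 16.0 0.0 0.0 0.0055
1.495 0.5023 0.9928 20.0 0.0 1.0 0.0045
1.4967 0.5028 0.9939 20.0 0.0 0.0 0.0045
1.5449 0.604 0.941 16.0 0.0 1.0 0.0045
1.5466 0.6047 0.942 16.0 0.0 0.0 0.0045
1.5797 0.5702 1.0095 24.0 0.0 1.0 0.0055
1.583 0.5854 0.9976 12.0 0.0 0.0 0.0045
1.5836 0.5695 1.0141 24.0 0.0 0.0 0.0055
1.5951 0.6138 0.9812 12.0 0.0 1.0 0.0055
1.624 0.6118 1.0122 28.0 0.0 1.0 0.0055
real	0m10.987s
user	0m30.995s
sys	0m1.989s

real	0m46.220s
user	2m13.061s
sys	0m0.984s
```

```bash
cat > run3.py <<'E'
from run2 import *
qs=np.radians(np.arange(0,360,3))
def j(a):
    w,f6=a;e=sc(w,qs,.007,.006,.002,f6,.8);return e
if __name__=="__main__":
    A=list(product(range(3),(0,1)))
    with Pool(4) as P: R_=P.map(j,A)
    for a,e in zip(A,R_):
        S=e.sum(0);print("LMR"[a[0]],"f6",a[1],[(int(np.degrees(qs[i])+.5),round(S[i],2),e[:,i].round(2).tolist()) for i in np.argsort(S)[:8]])
E
python3 run3.py
```

```text
L f6 0 [(240, np.float64(0.91), [0.62, 0.28]), (237, np.float64(0.93), [0.71, 0.22]), (234, np.float64(0.96), [0.8, 0.16]), (246, np.float64(0.99), [0.65, 0.34]), (243, np.float64(1.01), [0.68, 0.33]), (231, np.float64(1.02), [0.83, 0.19]), (249, np.float64(1.06), [0.71, 0.34]), (186, np.float64(1.06), [0.73, 0.33])]
L f6 1 [(246, np.float64(0.95), [0.61, 0.34]), (243, np.float64(0.97), [0.64, 0.33]), (234, np.float64(0.99), [0.83, 0.16]), (237, np.float64(1.01), [0.79, 0.22]), (240, np.float64(1.01), [0.73, 0.28]), (231, np.float64(1.02), [0.83, 0.19]), (339, np.float64(1.02), [0.79, 0.23]), (336, np.float64(1.02), [0.81, 0.22])]
M f6 0 [(87, np.float64(0.24), [0.14, 0.1]), (90, np.float64(0.3), [0.13, 0.17]), (84, np.float64(0.3), [0.2, 0.1]), (81, np.float64(0.39), [0.22, 0.17]), (93, np.float64(0.45), [0.2, 0.26]), (96, np.float64(0.49), [0.15, 0.34]), (78, np.float64(0.6), [0.35, 0.25]), (99, np.float64(0.67), [0.28, 0.4])]
M f6 1 [(87, np.float64(0.24), [0.14, 0.1]), (90, np.float64(0.3), [0.13, 0.17]), (84, np.float64(0.3), [0.2, 0.1]), (81, np.float64(0.39), [0.22, 0.17]), (93, np.float64(0.45), [0.2, 0.26]), (96, np.float64(0.49), [0.15, 0.34]), (78, np.float64(0.6), [0.35, 0.25]), (99, np.float64(0.67), [0.28, 0.4])]
R f6 0 [(18, np.float64(0.33), [0.18, 0.15]), (24, np.float64(0.43), [0.27, 0.16]), (12, np.float64(0.45), [0.31, 0.14]), (21, np.float64(0.46), [0.3, 0.15]), (15, np.float64(0.5), [0.35, 0.15]), (27, np.float64(0.51), [0.35, 0.17]), (9, np.float64(0.58), [0.45, 0.13]), (30, np.float64(0.72), [0.55, 0.17])]
R f6 1 [(18, np.float64(0.34), [0.19, 0.15]), (24, np.float64(0.43), [0.27, 0.16]), (21, np.float64(0.46), [0.3, 0.15]), (27, np.float64(0.51), [0.35, 0.17]), (15, np.float64(0.52), [0.36, 0.16]), (12, np.float64(0.6), [0.45, 0.16]), (9, np.float64(0.71), [0.56, 0.15]), (30, np.float64(0.72), [0.55, 0.17])]
```

Wheel readings are about 236° for left (5 near the top), 87° for middle and 18° for right. The targets are 60°, 240° and 120°. Now I'll compute the approach, with the tool's y along press +x so the long axis of the shut fingertips runs along the stroke.

```bash
cat > goto.py <<'E'
from h import *
import sys
YAW=np.radians(7.6);PO=np.array([.511,-.0243,0])
c,s_=np.cos(YAW),np.sin(YAW)
RP=np.array([[c,-s_,0],[s_,c,0],[0,0,1]])
RT=RP@np.array([[0,1,0],[1,0,0],[0,0,-1.]])  # tool cols: x=py,y=px,z=down
def status():
    o=sensors.observe();Rn=R.from_rotvec(o['ee_rot']).as_matrix()
    tip=o['position']+Rn[:,2]*.014; return o,Rn,RP.T@(tip-PO)
def show():
    o,Rn,tp=status();e=R.from_matrix(Rn.T@RT).as_rotvec(degrees=True)
    print("t",round(o['clock'],2),"tip press mm",(tp*1000).round(1),"rot err deg",e.round(2),"F",(RP.T@o['force']).round(2),"w",round(float(o['width']),3))
def rel(tip_press):
    o,Rn,tp=status();goal=PO+RP@np.array(tip_press)
    gt=goal-RT[:,2]*.014; d=Rn.T@(gt-o['position'])*100
    print("tx ty tz cm",d.round(2),"w deg",R.from_matrix(Rn.T@RT).as_rotvec(degrees=True).round(2))
if __name__=="__main__":
    show()
    if len(sys.argv)>3: rel([float(v)/1000 for v in sys.argv[1:4]])
E
python3 goto.py -11 -48 150
```

```text
t 2.2 tip press mm [-409.2 -526.2  226.7] rot err deg [  0.     0.   -81.34] F [ 0.09 -0.48 -0.37] w 1.0
tx ty tz cm [ 46.57 -41.28   7.67] w deg [  0.     0.   -81.34]
```

```bash
python3 -m handwheel '[{"tx":23.3,"ty":-20.6,"tz":3,"wz":-40,"claw":0},{"tx":23.3,"ty":-20.6,"tz":3,"wz":-40,"claw":0},{"tx":46.57,"ty":-41.28,"tz":7.67,"wz":-81.34,"claw":0},{"tx":46.57,"ty":-41.28,"tz":7.67,"wz":-81.34,"claw":0},{"tx":46.57,"ty":-41.28,"tz":7.67,"wz":-81.34,"claw":0},{"tx":46.57,"ty":-41.28,"tz":7.67,"wz":-81.34,"claw":0},{"tx":46.57,"ty":-41.28,"tz":7.67,"wz":-81.34,"claw":0},{"tx":46.57,"ty":-41.28,"tz":7.67,"wz":-81.34,"claw":0},{"tx":46.57,"ty":-41.28,"tz":7.67,"wz":-81.34,"claw":0},{"tx":46.57,"ty":-41.28,"tz":7.67,"wz":-81.34,"claw":0},{"tx":46.57,"ty":-41.28,"tz":7.67,"wz":-81.34,"claw":0},{"tx":46.57,"ty":-41.28,"tz":7.67,"wz":-81.34,"claw":0}]' 5; python3 goto.py -11 -48 150
```

```text
t 2.2 tip press mm [-409.2 -526.2  226.7] rot err deg [  0.     0.   -81.34] F [ 0.09 -0.48 -0.37] w 1.0
tx ty tz cm [ 46.57 -41.28   7.67] w deg [  0.     0.   -81.34]invalid input
```

```bash
python3 -m handwheel '[{"tx":1,"ty":-1,"tz":0.2,"wz":-2,"claw":0}]' 5; python3 -m handwheel --help | head
```

```text
invalid input
invalid input: not JSON, or not a number
```

```bash
python3 -m handwheel '[{"tx":1.0,"ty":-1.0,"tz":0.2,"wx":0,"wy":0,"wz":-2.0,"claw":0.0}]' 5;  python3 -m handwheel '[{"tx":1,"ty":-1,"tz":0.2,"wz":-2,"claw":0.5}]'; python3 goto.py -11 -48 150
```

```text
clock: 2.28
position: [0.1799, -0.5895, 0.2389]
ee_rot: [3.101, 0.493, -0.002]
force: [-0.5, -0.2, 1.0]
width: 0.965
t 2.28 tip press mm [-402.9 -516.5  224.9] rot err deg [ 1.000e-02  1.300e-01 -7.955e+01] F [-0.5  -0.18  0.97] w 0.965
tx ty tz cm [ 47.05 -38.97   7.36] w deg [ 1.000e-02  1.300e-01 -7.955e+01]invalid input
```

Every row needs all seven keys.

```bash
python3 -m handwheel '[{"tx":23.5,"ty":-19.5,"tz":2,"wx":0,"wy":0,"wz":-40,"claw":0},{"tx":23.5,"ty":-19.5,"tz":2,"wx":0,"wy":0,"wz":-40,"claw":0},{"tx":23.5,"ty":-19.5,"tz":2,"wx":0,"wy":0,"wz":-40,"claw":0},{"tx":47,"ty":-39,"tz":7.3,"wx":0,"wy":0,"wz":-79.4,"claw":0},{"tx":47,"ty":-39,"tz":7.3,"wx":0,"wy":0,"wz":-79.4,"claw":0},{"tx":47,"ty":-39,"tz":7.3,"wx":0,"wy":0,"wz":-79.4,"claw":0},{"tx":47,"ty":-39,"tz":7.3,"wx":0,"wy":0,"wz":-79.4,"claw":0},{"tx":47,"ty":-39,"tz":7.3,"wx":0,"wy":0,"wz":-79.4,"claw":0},{"tx":47,"ty":-39,"tz":7.3,"wx":0,"wy":0,"wz":-79.4,"claw":0},{"tx":47,"ty":-39,"tz":7.3,"wx":0,"wy":0,"wz":-79.4,"claw":0},{"tx":47,"ty":-39,"tz":7.3,"wx":0,"wy":0,"wz":-79.4,"claw":0},{"tx":47,"ty":-39,"tz":7.3,"wx":0,"wy":0,"wz":-79.4,"claw":0}]' 5; python3 goto.py -11 -48 150
```

```text
clock: 3.28
position: [0.446, -0.1653, 0.1811]
ee_rot: [2.059, 2.372, 0.0]
force: [0.4, -0.8, -0.2]
width: 0.106
t 3.28 tip press mm [ -83.  -131.2  167.1] rot err deg [0.04 0.03 0.48] F [ 0.31 -0.88 -0.25] w 0.106
tx ty tz cm [8.26 7.27 1.71] w deg [0.04 0.03 0.48]
```

```bash
python3 -m handwheel '[{"tx":8.26,"ty":7.27,"tz":1.7,"wx":0,"wy":0,"wz":0.4,"claw":0},{"tx":8.26,"ty":7.27,"tz":1.7,"wx":0,"wy":0,"wz":0.4,"claw":0},{"tx":8.26,"ty":7.27,"tz":1.7,"wx":0,"wy":0,"wz":0.4,"claw":0},{"tx":8.26,"ty":7.27,"tz":1.7,"wx":0,"wy":0,"wz":0.4,"claw":0},{"tx":8.26,"ty":7.27,"tz":1.7,"wx":0,"wy":0,"wz":0.4,"claw":0}]'; python3 goto.py -11 -48 150
```

```text
clock: 3.7
position: [0.5069, -0.0736, 0.1637]
ee_rot: [-2.072, -2.361, -0.001]
force: [0.3, 0.3, -0.0]
width: 0.007
t 3.7 tip press mm [-10.6 -48.3 149.7] rot err deg [-0.01 -0.04 -0.13] F [ 0.36  0.27 -0.  ] w 0.007
tx ty tz cm [ 0.03 -0.04 -0.03] w deg [-0.01 -0.04 -0.13]
```

```bash
python3 -m handwheel '[{"tx":0,"ty":0,"tz":2.4,"wx":0,"wy":0,"wz":0,"claw":0},{"tx":0,"ty":0,"tz":2.6,"wx":0,"wy":0,"wz":0,"claw":0},{"tx":0,"ty":0,"tz":2.7,"wx":0,"wy":0,"wz":0,"claw":0}]'; python3 goto.py; for i in 1 ; do python3 -m handwheel '[{"tx":0,"ty":0,"tz":0.1,"wx":0,"wy":0,"wz":0,"claw":0},{"tx":0,"ty":0,"tz":0.2,"wx":0,"wy":0,"wz":0,"claw":0}]' >/dev/null; python3 goto.py; done
```

```text
clock: 3.95
position: [0.5048, -0.0768, 0.1363]
ee_rot: [-2.077, -2.354, 0.004]
force: [-0.5, -0.1, -0.2]
width: 0.01
t 3.95 tip press mm [-13.1 -51.3 122.3] rot err deg [-0.17  0.01 -0.45] F [-0.47 -0.01 -0.2 ] w 0.01
t 4.12 tip press mm [-11.3 -50.8 121.7] rot err deg [ 0.05  0.03 -0.42] F [0.23 0.1  0.23] w 0.001
```

```bash
for i in 1 2; do python3 -m handwheel '[{"tx":0,"ty":0,"tz":0.1,"wx":0,"wy":0,"wz":0,"claw":0},{"tx":0,"ty":0,"tz":0.1,"wx":0,"wy":0,"wz":0,"claw":0}]' >/dev/null; python3 goto.py; done
```

```text
t 4.28 tip press mm [-11.1 -50.5 120.6] rot err deg [ 0.06  0.04 -0.38] F [-0.64 -0.78  3.29] w 0.004
t 4.45 tip press mm [-11.1 -50.5 119.4] rot err deg [ 0.05  0.04 -0.36] F [-0.31 -2.5   3.45] w 0.009
```

Contact is at about 121 mm, and the force is already about 3.4 N. First stroke on the right wheel: 22 mm away, then lift.

```bash
python3 -m handwheel '[{"tx":0.1,"ty":0.5,"tz":0,"wx":0,"wy":0,"wz":0,"claw":0},{"tx":0.1,"ty":1.0,"tz":0,"wx":0,"wy":0,"wz":0,"claw":0},{"tx":0.1,"ty":1.5,"tz":0,"wx":0,"wy":0,"wz":0,"claw":0},{"tx":0.1,"ty":2.0,"tz":0,"wx":0,"wy":0,"wz":0,"claw":0},{"tx":0.1,"ty":2.2,"tz":0,"wx":0,"wy":0,"wz":0,"claw":0},{"tx":0.1,"ty":2.2,"tz":0,"wx":0,"wy":0,"wz":0,"claw":0}]'>/dev/null; python3 goto.py;python3 -m handwheel '[{"tx":0.1,"ty":0,"tz":-0.5,"wx":0,"wy":0,"wz":0,"claw":0},{"tx":0.1,"ty":-1.1,"tz":-1,"wx":0,"wy":0,"wz":0,"claw":0},{"tx":0.1,"ty":-2.2,"tz":-0.5,"wx":0,"wy":0,"wz":0,"claw":0},{"tx":0.1,"ty":-2.2,"tz":-0.5,"wx":0,"wy":0,"wz":0,"claw":0}]'>/dev/null; python3 goto.py -11 -48 119.5
```

```text
t 4.95 tip press mm [ 12.1 -49.6 119.4] rot err deg [ 0.12  0.04 -0.36] F [ 3.01 -4.19  5.07] w 0.007
t 5.28 tip press mm [-14.8 -47.5 123.4] rot err deg [-0.21 -0.01 -0.33] F [-0.37  0.16  0.37] w 0.006
tx ty tz cm [-0.05  0.38  0.39] w deg [-0.21 -0.01 -0.33]
```

```bash
python3 -m handwheel '[{"tx":0,"ty":0,"tz":0.1,"wx":0,"wy":0,"wz":0,"claw":0},{"tx":0,"ty":0,"tz":0.2,"wx":0,"wy":0,"wz":0,"claw":0},{"tx":0,"ty":0,"tz":0.4,"wx":0,"wy":0,"wz":0,"claw":0},{"tx":0,"ty":0,"tz":0.4,"wx":0,"wy":0,"wz":0,"claw":0}]'>/dev/null; python3 goto.py;python3 -m handwheel '[{"tx":0,"ty":0.5,"tz":0,"wx":0,"wy":0,"wz":0,"claw":0},{"tx":0,"ty":1.0,"tz":0,"wx":0,"wy":0,"wz":0,"claw":0},{"tx":0,"ty":1.5,"tz":0,"wx":0,"wy":0,"wz":0,"claw":0},{"tx":0,"ty":2.0,"tz":0,"wx":0,"wy":0,"wz":0,"claw":0},{"tx":0,"ty":2.1,"tz":0,"wx":0,"wy":0,"wz":0,"claw":0},{"tx":0,"ty":2.1,"tz":0,"wx":0,"wy":0,"wz":0,"claw":0}]'>/dev/null; python3 goto.py;python3 -m handwheel '[{"tx":0,"ty":2.1,"tz":-0.6,"wx":0,"wy":0,"wz":0,"claw":0},{"tx":0,"ty":2.1,"tz":-0.9,"wx":0,"wy":0,"wz":0,"claw":0}]'>/dev/null; python3 goto.py -16 0 119.5
```

```text
t 5.62 tip press mm [-11.  -47.9 119.9] rot err deg [ 0.01 -0.01 -0.34] F [-0.09  1.02  3.52] w 0.003
t 6.12 tip press mm [ 11.2 -47.8 120.3] rot err deg [ 0.13 -0.01 -0.32] F [3.19 0.66 5.2 ] w 0.006
t 6.28 tip press mm [ 33.2 -48.1 129.3] rot err deg [ 0.13 -0.02 -0.34] F [1.59 0.59 0.31] w 0.004
tx ty tz cm [ 4.79 -4.95  0.97] w deg [ 0.13 -0.02 -0.34]
```

I typed that lift row wrong: it carried another 21 mm forward while rising. I'll check the right wheel by camera. Next is the middle wheel, with two 32 mm strokes.

```bash
python3 -m handwheel '[{"tx":0,"ty":-0.5,"tz":-0.6,"wx":0,"wy":0,"wz":0,"claw":0},{"tx":3,"ty":-4.0,"tz":-0.6,"wx":0,"wy":0,"wz":0,"claw":0},{"tx":4.8,"ty":-4.95,"tz":0.2,"wx":0,"wy":0,"wz":-0.3,"claw":0},{"tx":4.8,"ty":-4.95,"tz":0.4,"wx":0,"wy":0,"wz":-0.3,"claw":0},{"tx":4.8,"ty":-4.95,"tz":0.4,"wx":0,"wy":0,"wz":-0.3,"claw":0}]'>/dev/null; python3 goto.py -16 0 119.5
```

```text
t 6.7 tip press mm [-20.7   0.7 124.7] rot err deg [-0.11  0.03  0.07] F [ 0.22 -0.1  -0.55] w 0.009
tx ty tz cm [-0.07  0.46  0.52] w deg [-0.11  0.03  0.07]
```

```bash
python3 -m handwheel '[{"tx":0,"ty":0.1,"tz":0.1,"wx":0,"wy":0,"wz":0,"claw":0},{"tx":0,"ty":0.1,"tz":0.3,"wx":0,"wy":0,"wz":0,"claw":0},{"tx":0,"ty":0.1,"tz":0.5,"wx":0,"wy":0,"wz":0,"claw":0},{"tx":0,"ty":0.1,"tz":0.5,"wx":0,"wy":0,"wz":0,"claw":0}]'>/dev/null; python3 goto.py -16 0 119.5;
```

```text
t 7.03 tip press mm [-17.5  -0.6 119.5] rot err deg [-0.02 -0.   -0.11] F [0.76 0.15 0.14] w 0.004
tx ty tz cm [0.06 0.15 0.  ] w deg [-0.02 -0.   -0.11]
```

No contact at -17.5 mm, so the flat tips are shorter than I assumed. I'll stay within ±11 mm.

```bash
python3 -m handwheel '[{"tx":0,"ty":0,"tz":-0.4,"wx":0,"wy":0,"wz":0,"claw":0},{"tx":0,"ty":0.55,"tz":-0.4,"wx":0,"wy":0,"wz":0,"claw":0},{"tx":0,"ty":0.55,"tz":-0.2,"wx":0,"wy":0,"wz":0,"claw":0},{"tx":0,"ty":0.55,"tz":0,"wx":0,"wy":0,"wz":0,"claw":0},{"tx":0,"ty":0.55,"tz":0,"wx":0,"wy":0,"wz":0,"claw":0}]'>/dev/null; python3 goto.py -11 0 119.5;
```

```text
t 7.45 tip press mm [-11.9   0.  119.8] rot err deg [ 0.01  0.   -0.04] F [-0.19 -0.98  3.73] w 0.002
tx ty tz cm [-0.    0.09  0.03] w deg [ 0.01  0.   -0.04]
```

```bash
python3 -m handwheel '[{"tx":0,"ty":0.5,"tz":0,"wx":0,"wy":0,"wz":0,"claw":0},{"tx":0,"ty":1.0,"tz":0,"wx":0,"wy":0,"wz":0,"claw":0},{"tx":0,"ty":1.5,"tz":0,"wx":0,"wy":0,"wz":0,"claw":0},{"tx":0,"ty":2.0,"tz":0,"wx":0,"wy":0,"wz":0,"claw":0},{"tx":0,"ty":2.15,"tz":0,"wx":0,"wy":0,"wz":0,"claw":0},{"tx":0,"ty":2.15,"tz":-0.1,"wx":0,"wy":0,"wz":0,"claw":0},{"tx":0,"ty":2.15,"tz":-0.6,"wx":0,"wy":0,"wz":0,"claw":0},{"tx":0,"ty":1.1,"tz":-0.9,"wx":0,"wy":0,"wz":0,"claw":0},{"tx":0,"ty":0,"tz":-0.6,"wx":0,"wy":0,"wz":0,"claw":0},{"tx":0,"ty":0,"tz":-0.4,"wx":0,"wy":0,"wz":0,"claw":0},{"tx":0,"ty":0,"tz":-0.2,"wx":0,"wy":0,"wz":0,"claw":0},{"tx":0,"ty":0,"tz":0,"wx":0,"wy":0,"wz":0,"claw":0}]'>/dev/null; python3 goto.py;python3 -m handwheel '[{"tx":0,"ty":0,"tz":0,"wx":0,"wy":0,"wz":0,"claw":0},{"tx":0,"ty":0.5,"tz":0,"wx":0,"wy":0,"wz":0,"claw":0},{"tx":0,"ty":1.0,"tz":0,"wx":0,"wy":0,"wz":0,"claw":0},{"tx":0,"ty":1.5,"tz":0,"wx":0,"wy":0,"wz":0,"claw":0},{"tx":0,"ty":2.0,"tz":0,"wx":0,"wy":0,"wz":0,"claw":0},{"tx":0,"ty":2.15,"tz":0,"wx":0,"wy":0,"wz":0,"claw":0},{"tx":0,"ty":2.15,"tz":0,"wx":0,"wy":0,"wz":0,"claw":0}]'>/dev/null; python3 goto.py; python3 -m handwheel '[{"tx":0,"ty":0,"tz":-0.5,"wx":0,"wy":0,"wz":0,"claw":0},{"tx":0,"ty":0,"tz":-1.5,"wx":0,"wy":0,"wz":0,"claw":0}]'>/dev/null; python3 goto.py 0 48 119.5
```

```text
t 8.45 tip press mm [-1.22e+01 -1.00e-01  1.20e+02] rot err deg [ 0.    0.02 -0.06] F [-1.7 -0.5  3.6] w 0.005
t 9.03 tip press mm [1.120e+01 1.000e-01 1.203e+02] rot err deg [ 0.14 -0.01 -0.04] F [ 1.45 -0.43  4.02] w 0.005
t 9.2 tip press mm [  8.2   0.3 134.3] rot err deg [-0.17 -0.03 -0.03] F [ 0.53  0.49 -0.12] w 0.005
tx ty tz cm [ 4.77 -0.82  1.48] w deg [-0.17 -0.03 -0.03]
```

```bash
python3 -m handwheel '[{"tx":-4,"ty":-17,"tz":-1,"wx":0,"wy":0,"wz":0,"claw":0},{"tx":-4,"ty":-17,"tz":-1,"wx":0,"wy":0,"wz":0,"claw":0},{"tx":-4,"ty":-17,"tz":-1,"wx":0,"wy":0,"wz":0,"claw":0},{"tx":-4,"ty":-17,"tz":-1,"wx":0,"wy":0,"wz":0,"claw":0},{"tx":-4,"ty":-17,"tz":-1,"wx":0,"wy":0,"wz":0,"claw":0}]'>/dev/null; cat > look.py <<'E'
from h import *
import sys
n=int(sys.argv[1])
t,td=avg("top",n); s,sd=avg("scene",n)
np.savez("a.npz",t=t,td=td,s=s,sd=sd)
a=cv2.resize(np.clip((t[180:245,285:380]-20)*1.6,0,255),None,fx=6,fy=6,interpolation=cv2.INTER_CUBIC)
b=cv2.resize(np.clip((s[155:205,285:365]-20)*1.4,0,255),None,fx=9.6,fy=9.6,interpolation=cv2.INTER_CUBIC)[:470,:780]
b=cv2.resize(b,None,fx=.65,fy=.65)
H=max(a.shape[0],b.shape[0]);W=max(a.shape[1],b.shape[1])
I=np.vstack([np.pad(x,((0,0),(0,W-x.shape[1]),(0,0))) for x in (a,b)])
I=cv2.resize(I,None,fx=.85,fy=.85)
cv2.imwrite(sys.argv[2],np.clip(I,0,255).astype(np.uint8));print(I.shape)
E
python3 look.py 10 pics/l1.png; python3 goto.py; python3 run3.py
```

```text
(592, 484, 3)
t 10.62 tip press mm [-160.6  -39.8  145. ] rot err deg [-0.    0.   -0.05] F [-0.18  0.32 -0.22] w 0.004
L f6 0 [(240, np.float64(0.9), [0.61, 0.28]), (237, np.float64(0.93), [0.72, 0.22]), (243, np.float64(0.97), [0.65, 0.32]), (246, np.float64(0.98), [0.64, 0.33]), (234, np.float64(0.98), [0.82, 0.16]), (231, np.float64(1.02), [0.83, 0.19]), (249, np.float64(1.03), [0.69, 0.34]), (186, np.float64(1.05), [0.73, 0.33])]
L f6 1 [(246, np.float64(0.94), [0.6, 0.33]), (243, np.float64(0.97), [0.65, 0.32]), (234, np.float64(0.99), [0.83, 0.16]), (240, np.float64(1.01), [0.73, 0.28]), (237, np.float64(1.01), [0.79, 0.22]), (231, np.float64(1.02), [0.83, 0.19]), (336, np.float64(1.02), [0.81, 0.21]), (339, np.float64(1.02), [0.79, 0.23])]
M f6 0 [(192, np.float64(0.65), [0.52, 0.13]), (195, np.float64(0.68), [0.54, 0.13]), (198, np.float64(0.81), [0.59, 0.22]), (189, np.float64(0.81), [0.61, 0.2]), (204, np.float64(0.91), [0.5, 0.4]), (72, np.float64(0.91), [0.5, 0.41]), (201, np.float64(0.92), [0.57, 0.35]), (207, np.float64(0.92), [0.51, 0.42])]
M f6 1 [(192, np.float64(0.
[... 220 characters left out ...]
p.float64(0.9), [0.52, 0.38]), (291, np.float64(0.9), [0.52, 0.38])]
R f6 0 [(123, np.float64(0.39), [0.25, 0.14]), (120, np.float64(0.43), [0.29, 0.15]), (117, np.float64(0.5), [0.29, 0.21]), (126, np.float64(0.52), [0.3, 0.22]), (129, np.float64(0.73), [0.39, 0.34]), (114, np.float64(0.81), [0.49, 0.32]), (132, np.float64(0.96), [0.54, 0.42]), (66, np.float64(0.97), [0.67, 0.3])]
R f6 1 [(123, np.float64(0.39), [0.25, 0.14]), (120, np.float64(0.43), [0.29, 0.15]), (117, np.float64(0.5), [0.29, 0.21]), (126, np.float64(0.52), [0.3, 0.22]), (129, np.float64(0.73), [0.39, 0.34]), (114, np.float64(0.81), [0.49, 0.32]), (132, np.float64(0.96), [0.54, 0.42]), (66, np.float64(0.97), [0.67, 0.3])]
```

View pics/l1.png

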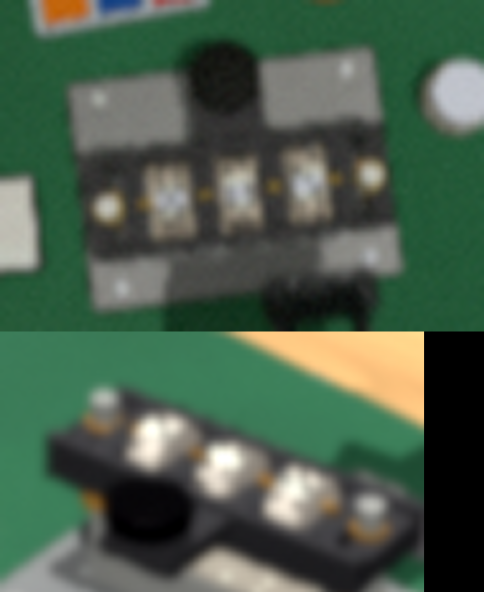

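The right wheel reads about 122° against a target of 120°. The middle reads about 193°, so wheels turn about 2.4° per mm commanded. The middle needs +47°, or 19.4 mm. The left needs about +182°, so I'll do three 23 mm strokes and then look again.

```bash
python3 goto.py -10 0 124; python3 -m handwheel '[{"tx":4,"ty":15,"tz":1.5,"wx":0,"wy":0,"wz":0,"claw":0},{"tx":4,"ty":15,"tz":1.5,"wx":0,"wy":0,"wz":0,"claw":0},{"tx":4,"ty":15,"tz":1.5,"wx":0,"wy":0,"wz":0,"claw":0},{"tx":4,"ty":15.1,"tz":1.8,"wx":0,"wy":0,"wz":0,"claw":0},{"tx":4,"ty":15.1,"tz":2.0,"wx":0,"wy":0,"wz":0,"claw":0},{"tx":4,"ty":15.1,"tz":2.0,"wx":0,"wy":0,"wz":0,"claw":0}]'>/dev/null;python3 goto.py -10 0 119.7
```

```text
t 10.62 tip press mm [-160.6  -39.8  145. ] rot err deg [-0.    0.   -0.05] F [-0.18  0.32 -0.22] w 0.004
tx ty tz cm [ 4.   15.06  2.1 ] w deg [-0.    0.   -0.05]
t 11.12 tip press mm [ -8.6   1.2 124. ] rot err deg [-0.05 -0.07  0.06] F [-0.56  0.1  -0.08] w 0.006
tx ty tz cm [-0.12 -0.14  0.43] w deg [-0.05 -0.07  0.06]
```

```bash
python3 -m handwheel '[{"tx":0,"ty":0,"tz":0.2,"wx":0,"wy":0,"wz":0,"claw":0},{"tx":0,"ty":0,"tz":0.4,"wx":0,"wy":0,"wz":0,"claw":0},{"tx":0,"ty":0,"tz":0.5,"wx":0,"wy":0,"wz":0,"claw":0},{"tx":0,"ty":0,"tz":0.5,"wx":0,"wy":0,"wz":0,"claw":0}]'>/dev/null;python3 goto.py; python3 -m handwheel '[{"tx":0,"ty":0.5,"tz":0,"wx":0,"wy":0,"wz":0,"claw":0},{"tx":0,"ty":1.0,"tz":0,"wx":0,"wy":0,"wz":0,"claw":0},{"tx":0,"ty":1.5,"tz":0,"wx":0,"wy":0,"wz":0,"claw":0},{"tx":0,"ty":1.95,"tz":0,"wx":0,"wy":0,"wz":0,"claw":0},{"tx":0,"ty":1.95,"tz":0,"wx":0,"wy":0,"wz":0,"claw":0},{"tx":0,"ty":1.95,"tz":0,"wx":0,"wy":0,"wz":0,"claw":0}]'>/dev/null; python3 goto.py; python3 -m handwheel '[{"tx":0,"ty":0,"tz":-0.5,"wx":0,"wy":0,"wz":0,"claw":0},{"tx":0,"ty":0,"tz":-1.2,"wx":0,"wy":0,"wz":0,"claw":0},{"tx":4.8,"ty":-2.2,"tz":-1,"wx":0,"wy":0,"wz":0,"claw":0},{"tx":4.8,"ty":-2.2,"tz":-0.6,"wx":0,"wy":0,"wz":0,"claw":0},{"tx":4.8,"ty":-2.2,"tz":-0.5,"wx":0,"wy":0,"wz":0,"claw":0},{"tx":4.8,"ty":-2.2,"tz":-0.5,"wx":0,"wy":0,"wz":0,"claw":0}]'>/dev/null; python3 goto.py -11.5 48 119.7
```

```text
t 11.45 tip press mm [-10.4  -0.4 120.2] rot err deg [-0.02  0.03 -0.09] F [-1.11  1.14  4.44] w 0.004
t 11.95 tip press mm [ 11.5  -0.2 120.4] rot err deg [ 0.15  0.01 -0.05] F [ 2.69 -1.14  4.22] w 0.006
t 12.45 tip press mm [-12.8  48.5 125. ] rot err deg [-0.06  0.02  0.06] F [-0.89 -0.84 -0.26] w 0.005
tx ty tz cm [-0.05  0.13  0.53] w deg [-0.06  0.02  0.06]
```

```bash
python3 -m handwheel '[{"tx":0,"ty":0.1,"tz":0.2,"wx":0,"wy":0,"wz":0,"claw":0},{"tx":0,"ty":0.1,"tz":0.4,"wx":0,"wy":0,"wz":0,"claw":0},{"tx":0,"ty":0.1,"tz":0.5,"wx":0,"wy":0,"wz":0,"claw":0},{"tx":0,"ty":0.1,"tz":0.5,"wx":0,"wy":0,"wz":0,"claw":0}]'>/dev/null;python3 goto.py; python3 -m handwheel '[{"tx":0,"ty":0.5,"tz":0,"wx":0,"wy":0,"wz":0,"claw":0},{"tx":0,"ty":1.0,"tz":0,"wx":0,"wy":0,"wz":0,"claw":0},{"tx":0,"ty":1.5,"tz":0,"wx":0,"wy":0,"wz":0,"claw":0},{"tx":0,"ty":2.0,"tz":0,"wx":0,"wy":0,"wz":0,"claw":0},{"tx":0,"ty":2.3,"tz":0,"wx":0,"wy":0,"wz":0,"claw":0},{"tx":0,"ty":2.3,"tz":0,"wx":0,"wy":0,"wz":0,"claw":0},{"tx":0,"ty":2.3,"tz":-0.7,"wx":0,"wy":0,"wz":0,"claw":0},{"tx":0,"ty":1.0,"tz":-1,"wx":0,"wy":0,"wz":0,"claw":0},{"tx":0,"ty":0,"tz":-0.6,"wx":0,"wy":0,"wz":0,"claw":0},{"tx":0,"ty":0,"tz":-0.4,"wx":0,"wy":0,"wz":0,"claw":0},{"tx":0,"ty":0,"tz":0,"wx":0,"wy":0,"wz":0,"claw":0},{"tx":0,"ty":0,"tz":0,"wx":0,"wy":0,"wz":0,"claw":0}]'>/dev/null; python3 goto.py
```

```text
t 12.78 tip press mm [-10.6  47.2 119.9] rot err deg [ 0.02  0.02 -0.12] F [-0.58 -1.25  4.34] w 0.004
t 13.78 tip press mm [-11.3  48.2 119.6] rot err deg [-0.06 -0.01 -0.04] F [-3.13  0.25  4.88] w 0.008
```

```bash
python3 -m handwheel '[{"tx":0,"ty":0.5,"tz":0,"wx":0,"wy":0,"wz":0,"claw":0},{"tx":0,"ty":1.0,"tz":0,"wx":0,"wy":0,"wz":0,"claw":0},{"tx":0,"ty":1.5,"tz":0,"wx":0,"wy":0,"wz":0,"claw":0},{"tx":0,"ty":2.0,"tz":0,"wx":0,"wy":0,"wz":0,"claw":0},{"tx":0,"ty":2.3,"tz":0,"wx":0,"wy":0,"wz":0,"claw":0},{"tx":0,"ty":2.3,"tz":0,"wx":0,"wy":0,"wz":0,"claw":0},{"tx":0,"ty":2.3,"tz":-0.7,"wx":0,"wy":0,"wz":0,"claw":0},{"tx":0,"ty":1.0,"tz":-1,"wx":0,"wy":0,"wz":0,"claw":0},{"tx":0,"ty":0,"tz":-0.6,"wx":0,"wy":0,"wz":0,"claw":0},{"tx":0,"ty":0,"tz":-0.4,"wx":0,"wy":0,"wz":0,"claw":0},{"tx":0,"ty":0,"tz":0,"wx":0,"wy":0,"wz":0,"claw":0},{"tx":0,"ty":0,"tz":0,"wx":0,"wy":0,"wz":0,"claw":0}]'>/dev/null; python3 goto.py; python3 -m handwheel '[{"tx":0,"ty":0.5,"tz":0,"wx":0,"wy":0,"wz":0,"claw":0},{"tx":0,"ty":1.0,"tz":0,"wx":0,"wy":0,"wz":0,"claw":0},{"tx":0,"ty":1.5,"tz":0,"wx":0,"wy":0,"wz":0,"claw":0},{"tx":0,"ty":2.0,"tz":0,"wx":0,"wy":0,"wz":0,"claw":0},{"tx":0,"ty":2.3,"tz":0,"wx":0,"wy":0,"wz":0,"claw":0},{"tx":0,"ty":2.3,"tz":0,"wx":0,"wy":0,"wz":0,"claw":0}]'>/dev/null; python3 goto.py; python3 -m handwheel '[{"tx":0,"ty":0,"tz":-0.7,"wx":0,"wy":0,"wz":0,"claw":0},{"tx":0,"ty":0,"tz":-2,"wx":0,"wy":0,"wz":0,"claw":0},{"tx":0,"ty":-19,"tz":-2.5,"wx":0,"wy":0,"wz":0,"claw":0},{"tx":0,"ty":-19,"tz":-2.5,"wx":0,"wy":0,"wz":0,"claw":0},{"tx":0,"ty":-19,"tz":-2.5,"wx":0,"wy":0,"wz":0,"claw":0},{"tx":0,"ty":-19,"tz":-2.5,"wx":0,"wy":0,"wz":0,"claw":0},{"tx":0,"ty":-19,"tz":-2.5,"wx":0,"wy":0,"wz":0,"claw":0}]'>/dev/null;python3 goto.py; python3 look.py 12 pics/l2.png;  python3 run3.py
```

```text
t 14.78 tip press mm [-11.2  47.8 119.6] rot err deg [-0.05  0.01 -0.06] F [-3.03  0.01  4.45] w 0.007
t 15.28 tip press mm [ 13.7  48.2 120.1] rot err deg [ 0.11 -0.02 -0.05] F [ 2.69 -0.86  3.  ] w 0.005
t 15.87 tip press mm [-183.6   48.1  144.3] rot err deg [-0.24  0.08 -0.04] F [-1.02 -0.9   0.08] w 0.013
(592, 484, 3)
L f6 0 [(60, np.float64(0.33), [0.14, 0.19]), (57, np.float64(0.4), [0.25, 0.15]), (63, np.float64(0.48), [0.23, 0.25]), (66, np.float64(0.51), [0.23, 0.27]), (54, np.float64(0.51), [0.38, 0.13]), (69, np.float64(0.62), [0.33, 0.29]), (51, np.float64(0.69), [0.55, 0.15]), (72, np.float64(0.81), [0.52, 0.29])]
L f6 1 [(60, np.float64(0.33), [0.14, 0.19]), (57, np.float64(0.4), [0.25, 0.15]), (63, np.float64(0.48), [0.23, 0.25]), (66, np.float64(0.51), [0.23, 0.27]), (54, np.float64(0.51), [0.38, 0.13]), (69, np.float64(0.62), [0.33, 0.29]), (51, np.float64(0.69), [0.55, 0.15]), (72, np.float64(0.81), [0.52, 0.29])]
M f6 0 [(249, np.float64(0.88), [0.66, 0.22]), (246, np.float64(0.91), [0.63, 0.28]), (255, np.float64(1.04), [0.63, 0.41]), (252, np.float64(1.06), [0.
[... 418 characters left out ...]
oat64(1.2), [0.85, 0.35]), (195, np.float64(1.21), [0.81, 0.4])]
R f6 0 [(123, np.float64(0.43), [0.28, 0.14]), (120, np.float64(0.47), [0.33, 0.14]), (117, np.float64(0.53), [0.33, 0.21]), (126, np.float64(0.55), [0.33, 0.22]), (129, np.float64(0.76), [0.42, 0.34]), (114, np.float64(0.84), [0.52, 0.32]), (66, np.float64(0.97), [0.67, 0.3]), (132, np.float64(0.98), [0.56, 0.42])]
R f6 1 [(123, np.float64(0.43), [0.28, 0.14]), (120, np.float64(0.47), [0.33, 0.14]), (117, np.float64(0.53), [0.33, 0.21]), (126, np.float64(0.55), [0.33, 0.22]), (129, np.float64(0.76), [0.42, 0.34]), (114, np.float64(0.84), [0.52, 0.32]), (66, np.float64(0.97), [0.67, 0.3]), (132, np.float64(0.98), [0.56, 0.42])]
```

View pics/l2.png

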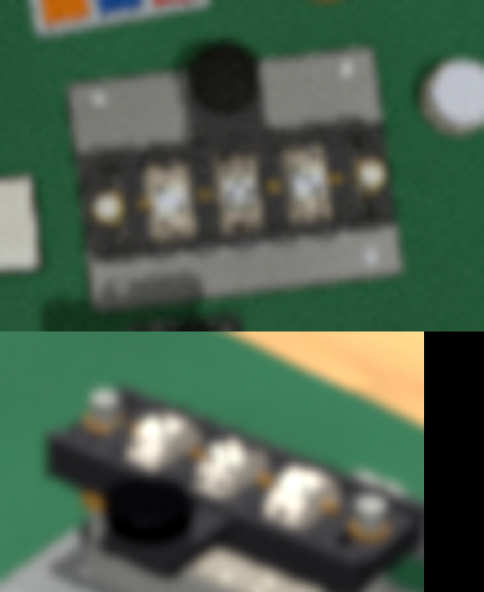

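Left reads about 60° (the 2 on top) and right about 121° (the 3 on top). The middle shows a 5 near the top but the fit is looser, so I'll refine it with richer shading and free geometry.

```bash
cp a.npz a2.npz; sed -i 's/for k in (0,1,2)\]/for k in range(NH+1)]/; s/for k in (1,2)\]/for k in range(1,NH+1)]/; s/^RW=/NH=2;RW=/' pips.py; cat > run4.py <<'E'
from run2 import *
import pips
C=[222,228,231,234,237,240,243,246,249,252,258]
rng={0:[c-180 for c in C],1:C,2:[c-120 for c in C]}
def j(a):
    NH,sig,ax,ay,rp,w=a;pips.NH=NH;pips.layout=lay(ax,ay);out=[]
    for cam,img in (("top",t),("scene",s)):
        best=np.full(len(C),1e12);ref=None
        for du,dv in product((-.8,-.4,0,.4,.8),repeat=2):
            p=Patch(cam,img,pose,(.048,0,-.048)[w],zt,(du,dv),sig=sig)
            best=np.minimum(best,[p.score(p.pip(np.radians(q),0,rp,0,0))[0] for q in rng[w]])
        out.append(best)
    return a,np.array(out)
if __name__=="__main__":
    A=list(product((2,3),(.7,.9),(.006,.0075),(.005,.006),(.0017,.0023),(0,1,2)))
    with Pool(4) as P: R_=P.map(j,A)
    print(C)
    for w in range(3):
        for NH in (2,3):
            r=[x for x in R_ if x[0][5]==w and x[0][0]==NH]; 
            r.sort(key=lambda x:x[1].sum(0).min()) 
            for a,e in r[:3]: print("LMR"[w],a[:5],"top",e[0].round(0).astype(int),"scene",e[1].round(0).astype(int))
E
time python3 run4.py
```

```text
[222, 228, 231, 234, 237, 240, 243, 246, 249, 252, 258]
L (2, 0.9, 0.0075, 0.005, 0.0023) top [2865 1724 1079  602  458  517  734  733  781 1319 2622] scene [3686 2494 2163 2109 2144 2785 3960 4571 4603 4603 4603]
L (2, 0.9, 0.0075, 0.006, 0.0023) top [2855 1772 1116  614  424  415  608  604  674 1202 2576] scene [3866 2522 1999 1988 2182 2725 3630 4487 4603 4603 4603]
L (2, 0.9, 0.0075, 0.006, 0.0017) top [2866 1818 1220  586  450  440  585  602  701 1247 2511] scene [4027 2459 2008 2063 2307 2724 3627 4511 4603 4603 4603]
L (3, 0.9, 0.006, 0.006, 0.0017) top [2343 1273  934  727  514  540  569  566  426  722 2038] scene [4088 2795 2191 2027 1980 2571 3667 4012 4459 4500 4500]
L (3, 0.9, 0.0075, 0.006, 0.0023) top [2057 1032  781  578  433  443  453  393  380  741 2040] scene [3751 2378 1894 1937 2068 2481 3300 4170 4500 4500 4500]
L (3, 0.9, 0.0075, 0.006, 0.0017) top [2120 1061  900  544  465  454  461  410  396  785 1986] scene [3845 2312 1904 1991 2174 2510 3331 4193 4500 4500 4500]
M (2, 0.9, 0.0075, 0.006, 0.0023) top [1387 1387 1387 1387 1386 1266  971  834  809  866  636] sc
[... 1134 characters left out ...]
51 2029 2543 3905 5799 8903]
R (2, 0.9, 0.0075, 0.006, 0.0023) top [1635 1248 1150 1051  910  722  703  837 1033 1202 1398] scene [8907 8811 6640 4815 3240 2346 2095 2486 3898 5943 8850]
R (3, 0.9, 0.006, 0.006, 0.0023) top [1642 1099  982  692  598  528  559  601  557  642 1428] scene [8840 8435 5632 3701 2302 1267 1776 2342 3782 5661 8823]
R (3, 0.9, 0.006, 0.006, 0.0017) top [1661 1131  920  680  636  558  561  650  531  679 1494] scene [8840 8287 5977 3850 2395 1434 1753 2474 3844 5681 8836]
R (3, 0.9, 0.0075, 0.006, 0.0023) top [1527 1095 1023  642  495  488  528  498  446  624 1173] scene [8840 8708 6437 4566 2961 2130 1998 2384 3819 5801 8775]
real	1m4.388s
user	3m57.781s
sys	0m9.270s
```

```bash
cat > run5.py <<'E'
from run2 import *
import pips
C=np.arange(-16,20,2.);base=(60,240,120)
def j(a):
    cam,img_,NH,sig,ax,ay,rp,du,dv=a;img=t if cam=="top" else s;pips.NH=NH;pips.layout=lay(ax,ay)
    E=[]
    for w in range(3):
        p=Patch(cam,img,pose,(.048,0,-.048)[w],zt,(du,dv),sig=sig)
        E.append([p.score(p.pip(np.radians(base[w]+c),0,rp,0,0))[0] for c in C])
    return a,np.array(E)
if __name__=="__main__":
    for cam in ("top","scene"):
        A=list(product((cam,),(0,),(2,3),(.9,1.1),(.006,.007),(.005,.006),(.002,),(-.8,-.4,0,.4,.8),(-.8,-.4,0,.4,.8)))
        with Pool(4) as P: R_=P.map(j,A)
        for NH in (2,3):
            r=sorted([x for x in R_ if x[0][2]==NH],key=lambda x:x[1].min(1).sum())
            for a,e in r[:6]: print(cam,a[2:],"offs LMR",C[e.argmin(1)],e.min(1).round(0))
E
time python3 run5.py
```

```text
top (2, 0.9, 0.007, 0.006, 0.002, 0, -0.4) offs LMR [-2. 12.  0.] [447. 897. 682.]
top (2, 1.1, 0.007, 0.006, 0.002, 0, 0) offs LMR [ 0. 16.  4.] [498. 953. 753.]
top (2, 0.9, 0.007, 0.006, 0.002, 0, 0) offs LMR [ 0. 16.  4.] [454. 951. 805.]
top (2, 0.9, 0.007, 0.005, 0.002, 0, -0.4) offs LMR [-4.  8.  0.] [ 533. 1023.  742.]
top (2, 1.1, 0.007, 0.005, 0.002, 0, 0) offs LMR [ 0. 16.  4.] [ 505. 1074.  720.]
top (2, 1.1, 0.007, 0.005, 0.002, 0, -0.4) offs LMR [-4.  8.  2.] [ 605. 1005.  732.]
top (3, 1.1, 0.007, 0.006, 0.002, 0, 0) offs LMR [ 0. 14.  4.] [484. 520. 425.]
top (3, 0.9, 0.007, 0.006, 0.002, 0, 0) offs LMR [ 0. 14.  4.] [458. 592. 413.]
top (3, 0.9, 0.007, 0.006, 0.002, 0, 0.4) offs LMR [ 4. 16.  8.] [494. 654. 439.]
top (3, 0.9, 0.007, 0.006, 0.002, 0, -0.4) offs LMR [-2. 12.  0.] [427. 732. 452.]
top (3, 1.1, 0.006, 0.006, 0.002, 0, 0) offs LMR [ 2. 12.  4.] [560. 585. 513.]
top (3, 1.1, 0.006, 0.006, 0.002, 0, 0.8) offs LMR [ 8. 18. 12.] [394. 710. 584.]
scene (2, 1.1, 0.006, 0.006, 0.002, -0.8, -0.8) offs LMR [-6.  8.  0.] [1640. 2358. 1331.]
scene (2, 1.1, 0.007, 0.
[... 322 characters left out ...]
124. 2762. 1653.]
scene (2, 1.1, 0.007, 0.006, 0.002, -0.8, -0.4) offs LMR [-10.   6.  -2.] [2128. 2401. 2219.]
scene (3, 1.1, 0.006, 0.006, 0.002, -0.8, -0.8) offs LMR [-6.  8.  0.] [1550. 2214. 1138.]
scene (3, 1.1, 0.006, 0.006, 0.002, -0.4, -0.8) offs LMR [-2. 12.  4.] [1341. 2203. 1546.]
scene (3, 1.1, 0.007, 0.006, 0.002, -0.8, -0.8) offs LMR [-6. 10.  2.] [1581. 2128. 1401.]
scene (3, 1.1, 0.007, 0.006, 0.002, -0.4, -0.8) offs LMR [-4. 14.  4.] [1254. 2472. 1501.]
scene (3, 0.9, 0.006, 0.006, 0.002, -0.8, -0.8) offs LMR [-6.  8.  0.] [2021. 2658. 1313.]
scene (3, 1.1, 0.006, 0.006, 0.002, -0.8, -0.4) offs LMR [-6.  8.  0.] [2189. 2395. 1611.]
real	0m54.030s
user	3m10.128s
sys	0m5.223s
```

With a shared registration, the offsets come out at about -3° left, +9° middle and +2° right. I'll roll the middle back about 3.8 mm slowly and nudge the left forward about 1.2 mm.

```bash
python3 goto.py 2 0 124; python3 -m handwheel '[{"tx":-4.8,"ty":18.4,"tz":1.5,"wx":0,"wy":0,"wz":0,"claw":0},{"tx":-4.8,"ty":18.4,"tz":1.5,"wx":0,"wy":0,"wz":0,"claw":0},{"tx":-4.8,"ty":18.4,"tz":1.5,"wx":0,"wy":0,"wz":0,"claw":0},{"tx":-4.8,"ty":18.4,"tz":1.5,"wx":0,"wy":0,"wz":0,"claw":0},{"tx":-4.8,"ty":18.4,"tz":1.8,"wx":0,"wy":0,"wz":0,"claw":0},{"tx":-4.8,"ty":18.4,"tz":2.0,"wx":0,"wy":0,"wz":0,"claw":0},{"tx":-4.8,"ty":18.4,"tz":2.0,"wx":0,"wy":0,"wz":0,"claw":0},{"tx":-4.8,"ty":18.4,"tz":2.0,"wx":0,"wy":0,"wz":0,"claw":0}]'>/dev/null;python3 goto.py 2 0 119.8
```

```text
t 17.07 tip press mm [-178.    48.2  145. ] rot err deg [ 0.    0.   -0.04] F [-0.47  0.36 -0.76] w 0.002
tx ty tz cm [-4.8  18.01  2.1 ] w deg [ 0.    0.   -0.04]
t 17.73 tip press mm [  4.8   0.4 124.5] rot err deg [-0.1  -0.02 -0.02] F [-0.39 -0.08 -0.66] w 0.007
tx ty tz cm [-0.04 -0.28  0.47] w deg [-0.1  -0.02 -0.02]
```

```bash
python3 -m handwheel '[{"tx":0,"ty":0,"tz":0,"wx":0,"wy":0,"wz":0,"claw":0},{"tx":0,"ty":0,"tz":0.2,"wx":0,"wy":0,"wz":0,"claw":0},{"tx":0,"ty":0,"tz":0.4,"wx":0,"wy":0,"wz":0,"claw":0},{"tx":0,"ty":0,"tz":0.5,"wx":0,"wy":0,"wz":0,"claw":0},{"tx":0,"ty":0,"tz":0.5,"wx":0,"wy":0,"wz":0,"claw":0}]'>/dev/null;python3 goto.py; python3 -m handwheel '[{"tx":0,"ty":-0.08,"tz":0,"wx":0,"wy":0,"wz":0,"claw":0},{"tx":0,"ty":-0.16,"tz":0,"wx":0,"wy":0,"wz":0,"claw":0},{"tx":0,"ty":-0.24,"tz":0,"wx":0,"wy":0,"wz":0,"claw":0},{"tx":0,"ty":-0.32,"tz":0,"wx":0,"wy":0,"wz":0,"claw":0},{"tx":0,"ty":-0.38,"tz":0,"wx":0,"wy":0,"wz":0,"claw":0},{"tx":0,"ty":-0.38,"tz":0,"wx":0,"wy":0,"wz":0,"claw":0},{"tx":0,"ty":-0.38,"tz":0,"wx":0,"wy":0,"wz":0,"claw":0}]'>/dev/null; python3 goto.py
```

```text
t 18.15 tip press mm [5.800e+00 1.000e-01 1.203e+02] rot err deg [ 0.02  0.02 -0.04] F [-0.96  0.95  4.2 ] w 0.006
t 18.73 tip press mm [2.500e+00 1.000e-01 1.203e+02] rot err deg [ 0.05  0.   -0.04] F [1.11 1.03 5.06] w 0.008
```

```bash
python3 -m handwheel '[{"tx":0,"ty":0,"tz":-0.3,"wx":0,"wy":0,"wz":0,"claw":0},{"tx":0,"ty":0,"tz":-1.2,"wx":0,"wy":0,"wz":0,"claw":0},{"tx":4.8,"ty":-0.3,"tz":-1.2,"wx":0,"wy":0,"wz":0,"claw":0},{"tx":4.8,"ty":-0.3,"tz":-0.5,"wx":0,"wy":0,"wz":0,"claw":0},{"tx":4.8,"ty":-0.3,"tz":-0.5,"wx":0,"wy":0,"wz":0,"claw":0},{"tx":4.8,"ty":-0.3,"tz":-0.2,"wx":0,"wy":0,"wz":0,"claw":0},{"tx":4.8,"ty":-0.3,"tz":0,"wx":0,"wy":0,"wz":0,"claw":0},{"tx":4.8,"ty":-0.3,"tz":0,"wx":0,"wy":0,"wz":0,"claw":0}]'>/dev/null; python3 goto.py;  python3 -m handwheel '[{"tx":0,"ty":0.05,"tz":0,"wx":0,"wy":0,"wz":0,"claw":0},{"tx":0,"ty":0.1,"tz":0,"wx":0,"wy":0,"wz":0,"claw":0},{"tx":0,"ty":0.15,"tz":0,"wx":0,"wy":0,"wz":0,"claw":0},{"tx":0,"ty":0.15,"tz":0,"wx":0,"wy":0,"wz":0,"claw":0}]'>/dev/null; python3 goto.py; python3 -m handwheel '[{"tx":0,"ty":0,"tz":-0.3,"wx":0,"wy":0,"wz":0,"claw":0},{"tx":0,"ty":0,"tz":-2,"wx":0,"wy":0,"wz":0,"claw":0},{"tx":0,"ty":-18.5,"tz":-2.5,"wx":0,"wy":0,"wz":0,"claw":0},{"tx":0,"ty":-18.5,"tz":-2.5,"wx":0,"wy":0,"wz":0,"claw":0},{"tx":0,"ty":-18.5,"tz":-2.5,"wx":0,"wy":0,"wz":0,"claw":0},{"tx":0,"ty":-18.5,"tz":-2.5,"wx":0,"wy":0,"wz":0,"claw":0},{"tx":0,"ty":-18.5,"tz":-2.5,"wx":0,"wy":0,"wz":0,"claw":0}]'>/dev/null;python3 goto.py; python3 look.py 20 pics/l3.png;  python3 run5.py
```

```text
t 19.4 tip press mm [ -0.9  47.8 120. ] rot err deg [-0.01 -0.02 -0.09] F [-1.37  2.85  5.89] w 0.003
t 19.73 tip press mm [  0.9  47.8 120.3] rot err deg [ 0.02 -0.02 -0.09] F [-1.26  3.59  5.61] w 0.0
t 20.32 tip press mm [-190.4   47.2  144.2] rot err deg [-0.28  0.11 -0.14] F [-0.65 -0.58  0.1 ] w 0.004
(592, 484, 3)
top (2, 0.9, 0.007, 0.006, 0.002, 0, -0.4) offs LMR [2. 2. 0.] [660. 614. 691.]
top (2, 0.9, 0.007, 0.005, 0.002, 0, -0.4) offs LMR [2. 4. 0.] [639. 758. 743.]
top (2, 1.1, 0.007, 0.005, 0.002, -0.4, -0.4) offs LMR [0. 4. 4.] [604. 654. 913.]
top (2, 1.1, 0.007, 0.005, 0.002, 0, 0) offs LMR [4. 4. 4.] [697. 746. 735.]
top (2, 1.1, 0.007, 0.005, 0.002, 0, -0.4) offs LMR [2. 4. 2.] [711. 802. 744.]
top (2, 0.9, 0.007, 0.006, 0.002, 0, 0) offs LMR [4. 8. 4.] [742. 701. 814.]
top (3, 0.9, 0.007, 0.006, 0.002, 0, 0) offs LMR [6. 8. 4.] [598. 423. 431.]
top (3, 1.1, 0.007, 0.006, 0.002, 0, 0) offs LMR [6. 8. 4.] [605. 402. 459.]
top (3, 0.9, 0.007, 0.006, 0.002, 0, 0.4) offs LMR [ 8. 10.  8.] [633. 380. 454.]
top (3, 1.1, 0.007, 0.006, 0.002, 0, 0.8) offs LMR [12. 14. 12.]
[... 550 characters left out ...]
9, 0.007, 0.006, 0.002, -0.8, -0.8) offs LMR [-2.  2.  2.] [1593. 2498. 1983.]
scene (2, 1.1, 0.006, 0.006, 0.002, -0.4, -0.8) offs LMR [0. 6. 4.] [1355. 3188. 1621.]
scene (3, 1.1, 0.007, 0.006, 0.002, -0.8, -0.8) offs LMR [-2.  2.  2.] [1211. 1595. 1395.]
scene (3, 1.1, 0.006, 0.006, 0.002, -0.8, -0.8) offs LMR [0. 4. 0.] [1182. 2076. 1125.]
scene (3, 1.1, 0.007, 0.006, 0.002, -0.4, -0.8) offs LMR [0. 4. 4.] [1175. 2318. 1489.]
scene (3, 0.9, 0.006, 0.006, 0.002, -0.8, -0.8) offs LMR [0. 4. 0.] [1464. 2407. 1313.]
scene (3, 0.9, 0.007, 0.006, 0.002, -0.8, -0.8) offs LMR [-2.  2.  2.] [1526. 2005. 1727.]
scene (3, 1.1, 0.006, 0.006, 0.002, -0.4, -0.8) offs LMR [0. 6. 4.] [1205. 2559. 1525.]
```

View pics/l3.png

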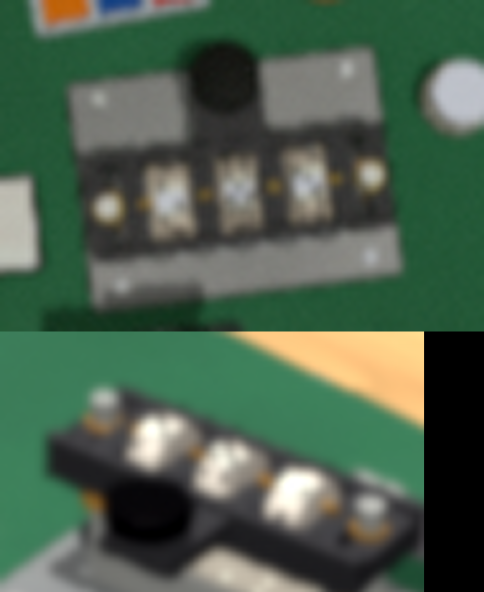

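All three wheels are now within about ±3° of square, with 2, 5 and 3 on top. Next is the pad, whose top should be at about 129 mm at press (80, 0).

```bash
python3 goto.py 80 0 150; python3 -m handwheel '[{"tx":0,"ty":0,"tz":-0.5,"wx":0,"wy":0,"wz":0,"claw":0},{"tx":-4.8,"ty":26.5,"tz":-0.5,"wx":0,"wy":0,"wz":0,"claw":0},{"tx":-4.8,"ty":26.5,"tz":-0.5,"wx":0,"wy":0,"wz":0,"claw":0},{"tx":-4.8,"ty":26.5,"tz":-0.5,"wx":0,"wy":0,"wz":0,"claw":0},{"tx":-4.8,"ty":26.5,"tz":-0.5,"wx":0,"wy":0,"wz":0,"claw":0},{"tx":-4.8,"ty":26.5,"tz":-0.5,"wx":0,"wy":0,"wz":0,"claw":0},{"tx":-4.8,"ty":26.5,"tz":-0.5,"wx":0,"wy":0,"wz":0,"claw":0},{"tx":-4.8,"ty":26.5,"tz":-0.5,"wx":0,"wy":0,"wz":0,"claw":0},{"tx":-4.8,"ty":26.5,"tz":-0.5,"wx":0,"wy":0,"wz":0,"claw":0},{"tx":-4.8,"ty":26.5,"tz":-0.5,"wx":0,"wy":0,"wz":0,"claw":0},{"tx":-4.8,"ty":26.5,"tz":-0.5,"wx":0,"wy":0,"wz":0,"claw":0}]'>/dev/null;python3 goto.py 80 0 132
```

```text
t 22.32 tip press mm [-184.3   48.2  145. ] rot err deg [ 0.    0.   -0.04] F [ 0.41  0.02 -0.27] w 0.006
tx ty tz cm [-4.8  26.44 -0.5 ] w deg [ 0.    0.   -0.04]
t 23.23 tip press mm [ 79.7   0.3 149.8] rot err deg [-0.07 -0.01 -0.02] F [ 0.19 -0.44 -0.04] w 0.009
tx ty tz cm [-0.03  0.03  1.78] w deg [-0.07 -0.01 -0.02]
```

```bash
python3 -m handwheel '[{"tx":0,"ty":0,"tz":1.2,"wx":0,"wy":0,"wz":0,"claw":0},{"tx":0,"ty":0,"tz":1.6,"wx":0,"wy":0,"wz":0,"claw":0},{"tx":0,"ty":0,"tz":1.8,"wx":0,"wy":0,"wz":0,"claw":0},{"tx":0,"ty":0,"tz":1.8,"wx":0,"wy":0,"wz":0,"claw":0}]'>/dev/null;python3 goto.py; python3 -m handwheel '[{"tx":0,"ty":0,"tz":0.2,"wx":0,"wy":0,"wz":0,"claw":0},{"tx":0,"ty":0,"tz":0.4,"wx":0,"wy":0,"wz":0,"claw":0},{"tx":0,"ty":0,"tz":0.5,"wx":0,"wy":0,"wz":0,"claw":0},{"tx":0,"ty":0,"tz":0.5,"wx":0,"wy":0,"wz":0,"claw":0}]'>/dev/null;python3 goto.py
```

```text
t 23.57 tip press mm [ 7.960e+01 -1.000e-01  1.312e+02] rot err deg [-0.09  0.01 -0.04] F [-0.45 -0.05 -0.08] w 0.002
t 23.9 tip press mm [ 80.5  -0.  127.3] rot err deg [-0.    0.02 -0.05] F [-3.39 -1.    6.27] w 0.009
```

```bash
python3 -m handwheel '[{"tx":0,"ty":0,"tz":0.15,"wx":0,"wy":0,"wz":0,"claw":0},{"tx":0,"ty":0,"tz":0.3,"wx":0,"wy":0,"wz":0,"claw":0},{"tx":0,"ty":0,"tz":0.45,"wx":0,"wy":0,"wz":0,"claw":0},{"tx":0,"ty":0,"tz":0.6,"wx":0,"wy":0,"wz":0,"claw":0},{"tx":0,"ty":0,"tz":0.75,"wx":0,"wy":0,"wz":0,"claw":0},{"tx":0,"ty":0,"tz":0.85,"wx":0,"wy":0,"wz":0,"claw":0},{"tx":0,"ty":0,"tz":0.85,"wx":0,"wy":0,"wz":0,"claw":0}]'>/dev/null;python3 goto.py; python3 -m handwheel '[{"tx":0,"ty":0,"tz":0.08,"wx":0,"wy":0,"wz":0,"claw":0},{"tx":0,"ty":0,"tz":0.08,"wx":0,"wy":0,"wz":0,"claw":0}]'>/dev/null;python3 goto.py
```

```text
t 24.48 tip press mm [ 80.6   0.  119.5] rot err deg [ 0.02  0.03 -0.05] F [-5.43  0.54 14.41] w 0.004
t 24.65 tip press mm [ 80.6   0.  118.9] rot err deg [ 0.03  0.04 -0.05] F [-5.6   0.48 15.01] w 0.006
```

```bash
for i in 1 2 ; do python3 -m handwheel '[{"tx":0,"ty":0,"tz":0.08,"wx":0,"wy":0,"wz":0,"claw":0},{"tx":0,"ty":0,"tz":0.08,"wx":0,"wy":0,"wz":0,"claw":0}]'>/dev/null;python3 goto.py; done
```

```text
t 24.82 tip press mm [ 80.6   0.  118.5] rot err deg [ 0.03  0.05 -0.05] F [-7.12 -0.   17.34] w 0.005
t 24.98 tip press mm [ 80.6   0.  118.4] rot err deg [ 0.05  0.07 -0.05] F [-8.64  0.11 25.17] w 0.009
```

The force stiffened to 25 N while the tip stayed at 118.4 mm, so the head is on its stop. I'll lift, retreat and check.

```bash
python3 -m handwheel '[{"tx":0,"ty":0,"tz":-0.4,"wx":0,"wy":0,"wz":0,"claw":0},{"tx":0,"ty":0,"tz":-0.8,"wx":0,"wy":0,"wz":0,"claw":0},{"tx":0,"ty":0,"tz":-1.2,"wx":0,"wy":0,"wz":0,"claw":0},{"tx":0,"ty":0,"tz":-1.6,"wx":0,"wy":0,"wz":0,"claw":0},{"tx":0,"ty":0,"tz":-3.2,"wx":0,"wy":0,"wz":0,"claw":0},{"tx":0,"ty":0,"tz":-3.2,"wx":0,"wy":0,"wz":0,"claw":0}]'>/dev/null;python3 goto.py; python3 -m handwheel '[{"tx":0,"ty":-26,"tz":0,"wx":0,"wy":0,"wz":0,"claw":0},{"tx":0,"ty":-26,"tz":0,"wx":0,"wy":0,"wz":0,"claw":0},{"tx":0,"ty":-26,"tz":0,"wx":0,"wy":0,"wz":0,"claw":0},{"tx":0,"ty":-26,"tz":0,"wx":0,"wy":0,"wz":0,"claw":0},{"tx":0,"ty":-26,"tz":0,"wx":0,"wy":0,"wz":0,"claw":0},{"tx":0,"ty":-26,"tz":0,"wx":0,"wy":0,"wz":0,"claw":0},{"tx":0,"ty":-26,"tz":0,"wx":0,"wy":0,"wz":0,"claw":0},{"tx":0,"ty":-26,"tz":0,"wx":0,"wy":0,"wz":0,"claw":0},{"tx":0,"ty":-26,"tz":0,"wx":0,"wy":0,"wz":0,"claw":0},{"tx":0,"ty":-26,"tz":0,"wx":0,"wy":0,"wz":0,"claw":0}]'>/dev/null;python3 goto.py; python3 look.py 14 pics/l4.png;  python3 run5.py | awk 'NR%6<3'
```

```text
t 25.48 tip press mm [ 82.1   0.2 150.3] rot err deg [ 0.21  0.01 -0.04] F [-0.45  0.45  1.1 ] w 0.008
t 26.32 tip press mm [-1.775e+02  1.000e-01  1.484e+02] rot err deg [ 0.13  0.   -0.04] F [ 0.28 -0.69 -0.3 ] w 0.006
(592, 484, 3)
top (2, 0.9, 0.007, 0.006, 0.002, 0, -0.4) offs LMR [0. 2. 0.] [626. 619. 721.]
top (2, 0.9, 0.007, 0.005, 0.002, 0, -0.4) offs LMR [2. 4. 0.] [625. 777. 749.]
top (2, 0.9, 0.007, 0.006, 0.002, 0, -0.8) offs LMR [-2.  0. -2.] [860. 523. 864.]
top (3, 1.1, 0.007, 0.006, 0.002, 0, 0) offs LMR [4. 8. 4.] [557. 402. 479.]
top (3, 0.9, 0.007, 0.006, 0.002, 0, 0) offs LMR [4. 8. 4.] [569. 422. 448.]
top (3, 1.1, 0.007, 0.006, 0.002, 0, 0.4) offs LMR [ 8. 12.  8.] [668. 392. 568.]
scene (2, 1.1, 0.007, 0.006, 0.002, -0.8, -0.8) offs LMR [-2.  2.  2.] [1226. 2105. 1556.]
scene (2, 1.1, 0.006, 0.006, 0.002, -0.8, -0.8) offs LMR [ 0. -2.  0.] [1185. 2411. 1338.]
scene (2, 1.1, 0.006, 0.006, 0.002, -0.4, -0.8) offs LMR [0. 6. 4.] [1324. 3168. 1615.]
scene (3, 1.1, 0.007, 0.006, 0.002, -0.8, -0.8) offs LMR [-2.  2.  2.] [1199. 1571. 1391.]
scene (3, 1.1, 0.006, 0.006, 0.002, -0.8, -0.8) offs LMR [0. 4. 0.] [1166. 2053. 1139.]
scene (3, 1.1, 0.006, 0.006, 0.002, -0.4, -0.8) offs LMR [0. 6. 4.] [1180. 2540. 1524.]
```

View pics/l4.png

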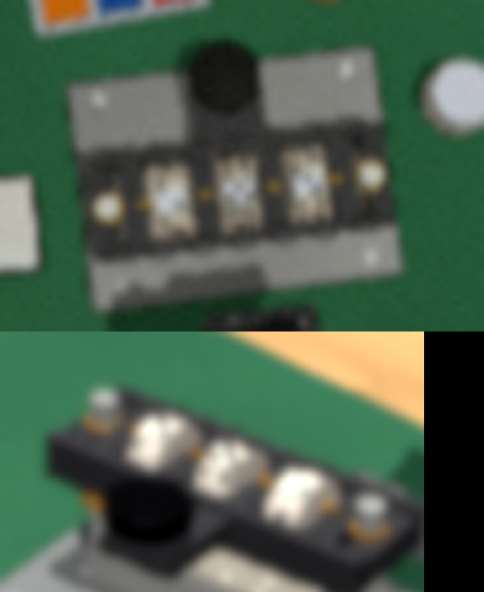

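The wheels haven't moved since the print: 2, 5 and 3 are on top. The head is back up, with the pad in the same place in both views, and the robot is clear. I'm handing in.

```bash
python3 -c "
from cell import arm,sensors
print(sensors.observe()['clock']); print(arm.sign_off())"
```

```text
27.7167
the job is handed in; nothing more can be done
None
```

The press is set to 2, 5 and 3, the card is printed, and I handed the job in at 27.7 s of the 64 s allowed.

- **Wheels:** I rolled them with light strokes of the shut fingertips. The highest vertical force I read was about 6 N, so the head gave by roughly 3 mm, short of the printing half. After a look, I rolled the middle wheel back about 8° and the left forward about 3°.
- **Print:** I pushed the pad down until the force rose to 25 N with the tip no longer moving. That was the stop, about 10.5 mm below where I first felt the pad. I then lifted off and backed away.
- **Last checks:** In the camera fits after printing, left and right sit within about 4° of square. The head is back up and the robot touches nothing.
- **Less certain:** The middle wheel's 5-pip pattern fitted less well. Its readings ran from -2° to +8° off square in the better fits, most likely 2 to 4°. Overall accuracy depends on locating the axle, where 1 mm is about 2.4°.
- **Slips along the way:**
  - One lift over the right wheel carried 21 mm further forward than I meant. The wheel still measured on target afterwards.
  - The first calls to the arm were refused because rows were missing keys.
- **Other objects:** I kept the arm clear of the things around the press but took no separate measurement of them at the end.

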